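# Empty the dry block with tongs and fit the reference thermometer

### The arm

A 6-joint arm with a two-finger parallel gripper is mounted at the origin on the work surface. World frame = base frame: x ahead of the robot, y to its left, z up, the work surface at z = 0. Lengths are in m, angles in rad, forces in N, time in s.
With the tool pointing down it reaches from about 0.25 to 0.775 m from the base axis. Payload 8.9 kg.
Tool frame: the origin (TCP) lies between the finger pads; the fingertips stand r.tips_ahead ahead of it and the grasp point (between the pads) lies 11 mm behind it (r.tips_ahead is the distance from the TCP to the fingertips, in m); y points along the fingers, z is the direction in which the jaws open and shut, and the axes are right-handed (so a half turn about y gives the same grasp; the last joint's range is limited). The gripper opens to 85 mm and grips with 20 to 120 N. Pads are 22 mm wide; open, the fingers measure 114 mm over their backs; the gripper's body (76 mm by 85 mm) begins 54 mm behind the grasp point. The pads swing forward as they close: fully open they stand 13 mm farther back than shut.
Start: joints at [-1.259, 0.291, -0.153, 1.127, 0, 1.431], TCP at [0.229, -0.473, 0.239] pointing down, gripper open.
Joint ranges: [-2.52, 2.52], [-0.91, 1.74], [-1.3, 1.37], [-1.96, 2.02], [-1.52, 1.47], [-3.14, 3.14]. Speed limits (rad/s): [2.22, 2.22, 2.79, 3.14, 3.14, 3.14].

### API

Orientations are given as a unit quaternion [w, x, y, z].
In Python, from bench import r, vision gives the robot as it stands. The module is installed in compiled form; this text tells all that it offers.
- The arm moves only by the tool carry_out, never from a script. Its arguments are lists of equal length, an entry for each row: "dp": the shift along the world's x, y, z in mm, a list of three; "rot": the turn, a rotation vector about the world's x, y, z in rad, a list of three; "jaw": the gripper command: -1 is fully open, 1 is shut, values between are in proportion. A call has 1 to 12 rows; each row shifts and turns the commanded pose from where the row before left it; what a row does not reach is not made up. A row lasts 1/8 s, in which the tool goes at most 62.5 mm and 10.7 degrees, less where a joint would pass 70% of its speed; a pose out of reach is approached as far as the arm can. A call is refused whole if a number of a shift passes 62.5 or a number of a turn 0.188, either way. A call with a gripper value outside its range is refused whole. The fingers move at their own pace and stop on an object; "squeeze" is the grip in N (left out, the last holds). Time passes only in rows, so rows that do not move let the fingers close. It gives the time, the measured TCP pose, the force and the opening at its end, in the units of the state.
- r.sense(): the state, without advancing time (a new reading comes with each control period).
- vision.read_camera(name): name is "scene" or "side" or "wrist"; returns a dict with "pixels" (480x640x3 uint8, red, green, blue), "depth" (480x640 float32, m along the optical axis (not along the pixel's ray), 0 where there is no reading), "K" (3x3 intrinsics, pixels), "pose" (4x4, takes a point from camera to world coordinates); the wrist camera has in their place "hand_eye" (4x4, takes a point from camera to tool coordinates, whose origin is the TCP and whose axes are the tool frame's). Camera axes: x right, y down, z forward; pixel columns grow to the right and rows downward; lengths in m; the calibration is good to about 2 mm. A picture is of the moment at which its call begins: read the wrist's pose just before it.
- r.sign_off(): hands the job in, once; it reports no verdict.
The state is a dict: "clock": time; "joints": joint angles; "joint_velocities": joint speeds; "joint_torque": joint torques, N m; "tcp_pos": TCP position; "eef_rot": TCP orientation; "force": force on the tool from outside, world axes, zero at the start; "torque": the same for the moment, N m; "width": opening from 0.0 (shut) to 1.0 (fully open).
Only numpy, scipy, OpenCV 4.12 (cv2) and the standard library are available. Lean on these libraries where they do the work, as an engineer would, in place of code of your own. Each camera call takes 0.05 s, during which the arm holds its last target.

### The job

Get the dry-block heater ready for its temperature check. The block is hot, so take the sprung tongs from their stand and with them lift every brass spacer out of its well and set it down in the steel tray without dropping it; the gripper itself must never touch a spacer. After that push the reference thermometer's stem fully home in the small thermowell hole of the black strip (feel for it by sliding the sprung tip lightly along the strip, never pushing the tip right back into the handle) and leave it there; at the end the tongs stand in their stand again and the other labware is undisturbed.

Things in the scene. Friction and masses are not known exactly. Their poses are not given: they have to be found in the camera images.
- heater: White dry-block heater fixed to the bench, 180 mm (x) by 260 mm (y), about 106 mm high. Origin: centre of its underside; z up; control panel towards its -x. The bare aluminium block lies between a white front panel and white cheeks (100 mm high) and a rear wall (102 mm high), with the black thermowell strip behind the wells
- block_face (a point): Centre of the aluminium block's top face, heater (-10, 0, 100) mm, axes as the heater's. Six round wells, 30 mm wide and 52 mm deep, are sunk in it at x = -21 or +21 mm and y = -42, 0 or +42 mm from this point
- strip_mid (a point): Middle of the black strip's top face, heater (53, 0, 100) mm, axes as the heater's. The strip shows 25 mm in x and 128 mm in y, flat but for one small unmarked hole, the thermowell: 8.5 mm wide, 52 mm deep, on the centre line x = 0, anywhere between y = -31 and +31 mm (it differs from start to start). White cheeks 6 mm higher close off both ends
- spacer1: One of up to six hot brass depth spacers (35 g), as it starts standing in a well: a disc 26 mm wide and 6 mm thick with an upright stem 10 mm wide on it, 21 mm high in all. Origin at the centre of the disc's underside, z along the stem. None if absent
- spacer2: One of up to six hot brass depth spacers (35 g), as it starts standing in a well: a disc 26 mm wide and 6 mm thick with an upright stem 10 mm wide on it, 21 mm high in all. Origin at the centre of the disc's underside, z along the stem. None if absent
- spacer3: One of up to six hot brass depth spacers (35 g), as it starts standing in a well: a disc 26 mm wide and 6 mm thick with an upright stem 10 mm wide on it, 21 mm high in all. Origin at the centre of the disc's underside, z along the stem. None if absent
- spacer4: One of up to six hot brass depth spacers (35 g), as it starts standing in a well: a disc 26 mm wide and 6 mm thick with an upright stem 10 mm wide on it, 21 mm high in all. Origin at the centre of the disc's underside, z along the stem. None if absent
- spacer5: One of up to six hot brass depth spacers (35 g), as it starts standing in a well: a disc 26 mm wide and 6 mm thick with an upright stem 10 mm wide on it, 21 mm high in all. Origin at the centre of the disc's underside, z along the stem. None if absent
- spacer6: One of up to six hot brass depth spacers (35 g), as it starts standing in a well: a disc 26 mm wide and 6 mm thick with an upright stem 10 mm wide on it, 21 mm high in all. Origin at the centre of the disc's underside, z along the stem. None if absent
- tongs: Sprung steel tongs with blue finger rests (56 g), standing tips down in the stand. Origin midway between the jaw tips at their lower end; z up along the tongs to the bow (top at 139 mm); y is the line along which the jaws close. From z = 0 to 52 mm each jaw is 6 mm wide in x and 2.5 mm thick; higher up they splay out to the finger rests. The two jaws move together about the bow (z = 132 mm)
- tongs_grip (a point): Point between the finger rests, tongs z = 87 mm, axes as the tongs'. The rests are 16 mm wide (x), 32 mm tall and are squeezed along y. Between flat pads: free at 38 mm, tips 19 mm apart inside and 24 outside; 36.5 mm: held with 5.5 N, tips 17 mm apart; 34 mm: tips 11 mm apart, 9 N. Tips move 2.9 times as far as the rests. No squeeze lets the tongs fall
- tip_left (a point): Inner lower corner of the +y jaw's tip, tongs z = 0
- tip_right (a point): Inner lower corner of the -y jaw's tip, tongs z = 0
- tongs_stand: Steel stand fixed to the bench: foot plate 80 by 80 mm, on it an upright pocket 32 mm (y) by 14 mm (x) inside, walls 3 mm, open at the top at z = 58 mm, floor at z = 6 mm. Origin at the centre of its underside; the tongs stand in it with their origin at z = 6 mm and their y along its y (either way round)
- tray: Loose stainless tray, 130 by 130 mm outside, 20 mm high, walls and floor 3 mm (floor's top at z = 3 mm), 300 g. Origin at the centre of its underside. It may be knocked aside
- probe: Reference thermometer (70 g), standing in its rest: round white handle 20 mm wide from z = 6 to 86 mm, steel collar 15 mm wide below it, thin steel stem pointing down. Origin at the centre of the collar's underside, z up along the handle
- probe_tip (a point): Lower end of the thermometer's round-ended stem (5 mm wide). Free, it lies 45 mm below the collar's underside, on the axis; when pressed it slides up into the handle by at most 12 mm against a spring of 1.5 N at first and 4.5 N fully in
- probe_stem (a joint): How far the stem is pressed into the handle, m: 0 free, 0.012 fully in
- probe_stand: Grey rest for the thermometer, fixed: block 50 by 50 mm, 70 mm high on an 80 by 80 mm foot, with an 11 mm hole from above in which the stem hangs; the collar rests on its top. Origin at the centre of its underside
- tip_box: Bystander: loose blue pipette tip box, 85 by 120 by 60 mm, origin under its centre
- flask: Bystander: loose glass conical flask, 78 mm wide, 112 mm high, origin under its centre
- reagent_bottle: Bystander: loose white bottle, 56 mm wide, 110 mm high, origin under its centre
Things that resemble listed ones, but are neither listed nor needed, are in the scene too. Of the things that look like the tray, take the one that is farthest to the robot's left at the start.

How it is judged:
By the outcome, as a careful person would: the job done as asked, in the order asked, and still so for the second after the job is handed in, with the robot touching nothing.
Of spacer1, spacer2, spacer3, spacer4, spacer5, spacer6 only 3 to 5 are there at a start; the rules pass over those that are not, and their reading is None.
At some moment in a run one of tray may be knocked a few centimetres aside while the robot is not near it.
It also fails if it takes over 210 s, if anything falls off the work surface, if the arm or the gripper's body presses on something with over 40 N, if the wrist force passes 120 N, or if a joint passes its speed limit or range.

## Working session

There is one attempt and no reset: what is moved stays moved. The work goes in short steps, Python scripts to look and compute and a tool call to move; the robot and the scene stay as the last step left them, time stands still between calls to the robot, and variables do not carry over. Pictures are saved under pics/ and viewed, and the job is handed in when it is done.

Besides the shell and the picture viewer there is one more tool, called after "Request:" as a command line: name --argument value ..., lists and objects as JSON in quotes. carry_out: Moves the arm, as the interface text tells. Its arguments: {"type":"object","properties":{"dp":{"type":"array"},"rot":{"type":"array"},"jaw":{"type":"array"},"squeeze":{"type":"number"}},"required":["dp","rot","jaw"]}

```bash
mkdir -p pics; ls; cat > h.py <<'E'
import numpy as np, cv2
from bench import r, vision
from scipy.spatial.transform import Rotation as R
def q2R(q): return R.from_quat([q[1],q[2],q[3],q[0]]).as_matrix()
def cam(name):
    s=r.sense(); d=vision.read_camera(name)
    if name=="wrist":
        T=np.eye(4);T[:3,:3]=q2R(s["eef_rot"]);T[:3,3]=s["tcp_pos"]
        d["pose"]=T@d["hand_eye"]
    return d
def pt(d,u,v):
    z=d["depth"][int(round(v)),int(round(u))]
    p=np.linalg.inv(d["K"])@[u,v,1]*z
    return (d["pose"]@np.r_[p,1])[:3]
def plane(d,u,v,z):
    a=d["pose"][:3,:3]@np.linalg.inv(d["K"])@[u,v,1]; o=d["pose"][:3,3]
    return o+a*(z-o[2])/a[2]
def cloud(d):
    H,W=d["depth"].shape; u,v=np.meshgrid(np.arange(W),np.arange(H))
    z=d["depth"]; p=np.stack([u,v,np.ones_like(u)],-1)@np.linalg.inv(d["K"]).T*z[...,None]
    return p@d["pose"][:3,:3].T+d["pose"][:3,3]
def proj(d,P):
    P=np.atleast_2d(P); c=(P-d["pose"][:3,3])@d["pose"][:3,:3]; p=c@d["K"].T; return p[:,:2]/p[:,2:]
def save(d,n,crop=None,scale=1):
    im=d["pixels"][...,::-1]
    if crop: x0,y0,x1,y1=crop; im=im[y0:y1,x0:x1]
    if scale!=1: im=cv2.resize(im,None,fx=scale,fy=scale,interpolation=cv2.INTER_CUBIC)
    cv2.imwrite("pics/"+n+".png",im)
def state():
    s=r.sense(); print("t",round(s["clock"],2),"tcp",np.round(s["tcp_pos"],4),"q",np.round(s["eef_rot"],4),"F",np.round(s["force"],2),"w",round(s["width"],4)); return s
E
python3 - <<'E'
from h import *
s=state(); print(s["joints"], r.tips_ahead)
for n in ["scene","side","wrist"]:
    d=cam(n); save(d,n+"0"); print(n,np.round(d["K"],1).tolist(),np.round(d["pose"],3).tolist(), (d["depth"]==0).mean())
E
```

```text
pics
t 0.0 tcp [ 0.2286 -0.4721  0.2387] q [ 0.158  -0.1581  0.6897 -0.6888] F [ 0.4   0.03 -0.13] w 0.9969
[-1.25929525e+00  2.91236681e-01 -1.54140730e-01  1.12666739e+00
  1.83476046e-05  1.43148237e+00] 0.008
scene [[534.1, 0.0, 318.4], [0.0, 534.1, 240.9], [0.0, 0.0, 1.0]] [[-0.367, 0.785, -0.499, 1.183], [0.93, 0.316, -0.187, 0.238], [0.011, -0.533, -0.846, 1.096], [0.0, 0.0, 0.0, 1.0]] 0.0037369791666666667
side [[487.6, 0.0, 323.2], [0.0, 487.6, 236.9], [0.0, 0.0, 1.0]] [[0.987, -0.082, 0.139, 0.41], [-0.162, -0.483, 0.86, -0.901], [-0.003, -0.872, -0.49, 0.624], [0.0, 0.0, 0.0, 1.0]] 0.0038671875
wrist [[390.6, 0.0, 321.0], [0.0, 390.6, 233.4], [0.0, 0.0, 1.0]] [[0.436, -0.855, -0.281, 0.302], [-0.9, -0.415, -0.135, -0.438], [-0.001, 0.312, -0.95, 0.373], [0.0, 0.0, 0.0, 1.0]] 0.004065755208333333
```

View pics/scene0.png

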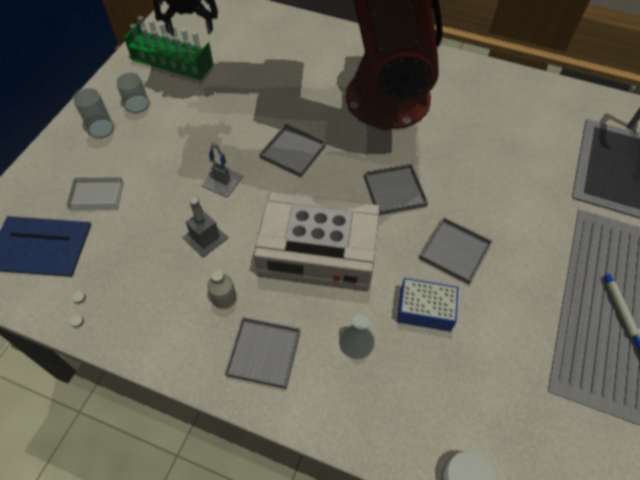

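View pics/side0.png

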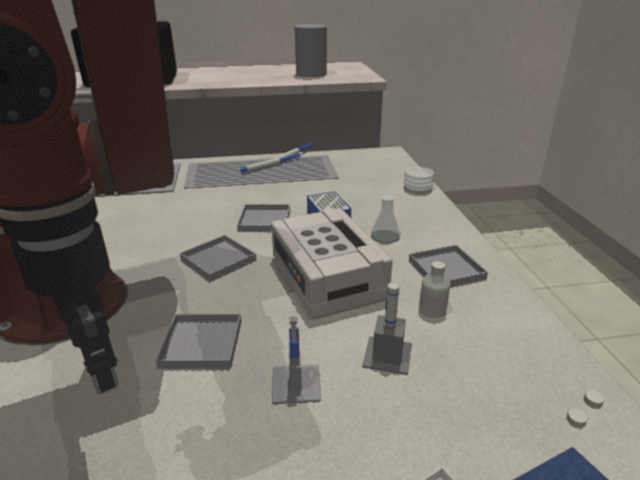

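View pics/wrist0.png

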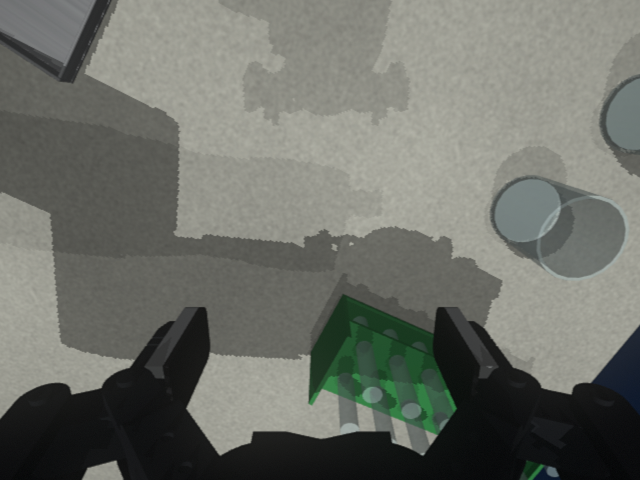

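```bash
python3 - <<'E'
from h import *
d=cam("scene")
for n,u,v in [("trayA",292,150),("trayB",395,190),("trayC",455,250),("trayD",263,352),("mat",612,160),("tongstop",217,150),("tstandfoot",235,182),("probetop",196,203),("pstand top",202,222),("bottle",217,277),("flask",360,320),("box",430,290),("block",318,228),("strip",315,246),("pfoot",210,245)]:
    print(n,np.round(pt(d,u,v),3))
save(d,"sc_heater",(240,180,400,300),5)
save(d,"sc_st",(170,130,290,260),5)
d2=cam("side")
save(d2,"sd_heater",(250,190,410,310),5)
save(d2,"sd_st",(260,270,420,400),5)
for n,u,v in [("tongstop",293,320),("probetop",393,288),("block",325,240),("strip",350,233)]:
    print(n,np.round(pt(d2,u,v),3))
E
```

```text
trayA [ 0.297 -0.176  0.007]
trayB [0.322 0.123 0.005]
trayC [0.44  0.31  0.004]
trayD [ 0.844 -0.01   0.006]
mat [0.011 0.633 0.011]
tongstop [ 0.461 -0.297  0.126]
tstandfoot [ 0.455 -0.268  0.01 ]
probetop [ 0.634 -0.255  0.152]
pstand top [ 0.633 -0.256  0.075]
bottle [ 0.763 -0.144  0.11 ]
flask [0.745 0.166 0.114]
box [0.599 0.28  0.061]
block [0.562 0.003 0.097]
strip [0.609 0.015 0.098]
pfoot [ 0.649 -0.238  0.01 ]
tongstop [ 0.459 -0.309  0.144]
probetop [ 0.629 -0.269  0.156]
block [ 0.56  -0.002  0.104]
strip [0.619 0.018 0.104]
```

View pics/sc_heater.png

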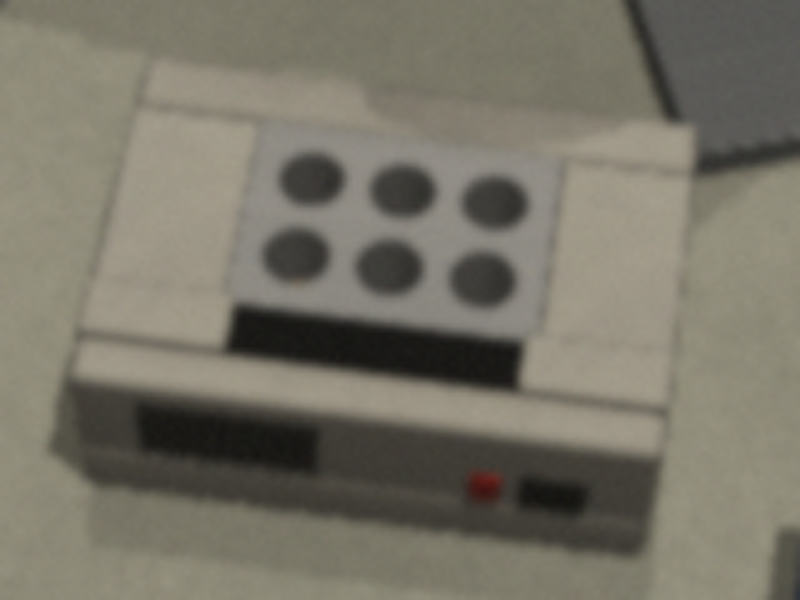

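View pics/sc_st.png

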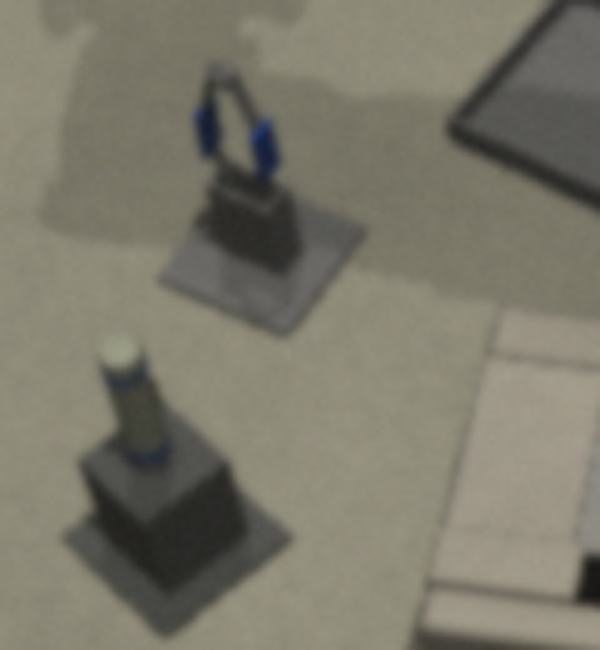

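View pics/sd_heater.png

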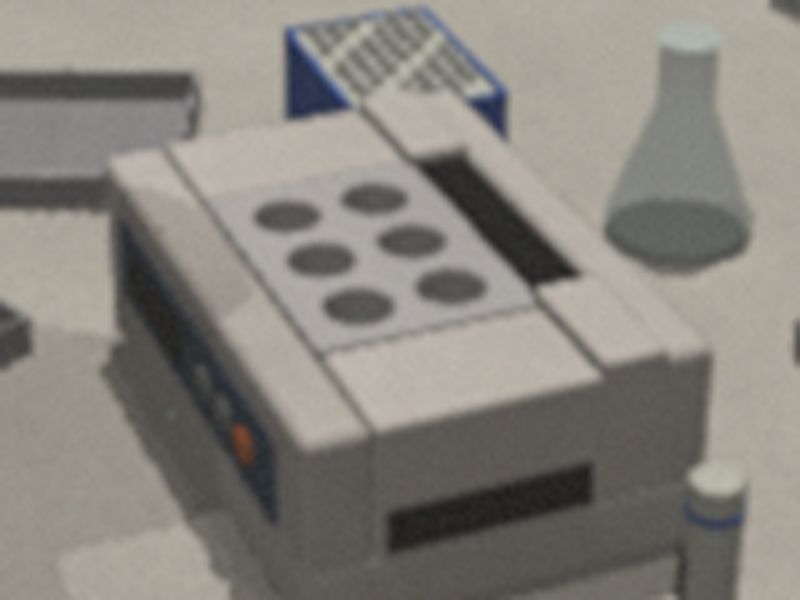

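View pics/sd_st.png

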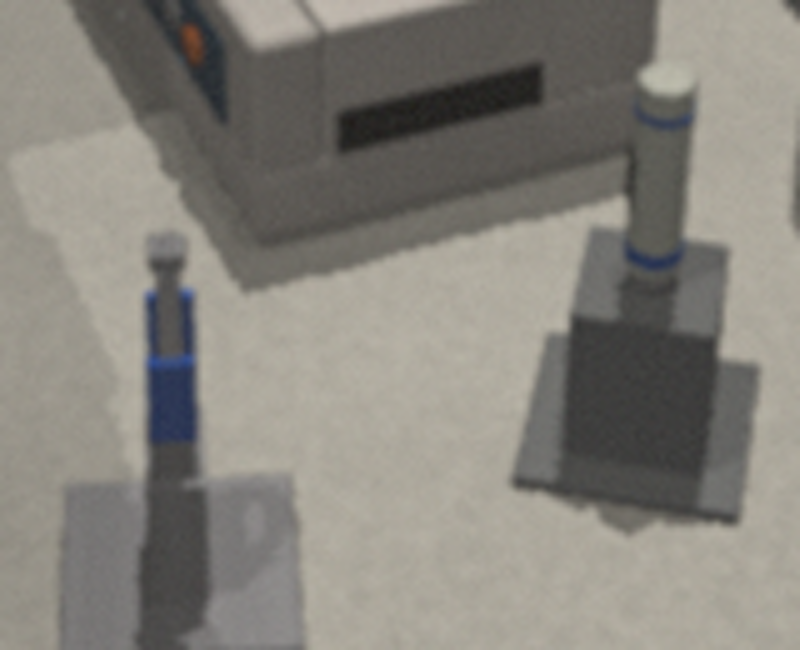

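```bash
python3 - <<'E'
from h import *
s=r.sense(); print(np.round(q2R(s["eef_rot"]),3)); print(np.round(s["joints"],3), s["force"],s["torque"])
T=np.eye(4);print(np.round(cam("wrist")["hand_eye"],3))
for n,(x0,y0,x1,y1) in [("scene",(200,135,245,180)),("side",(280,310,310,365))]:
    d=cam(n); c=cloud(d); p=d["pixels"].astype(int)
    m=(p[...,2]>p[...,0]+25)&(p[...,2]>p[...,1]+20); mm=np.zeros_like(m); mm[y0:y1,x0:x1]=1; m&=mm
    nl,lab,st,ce=cv2.connectedComponentsWithStats(m.astype(np.uint8))
    for i in range(1,nl):
        if st[i,4]>5: print(n,st[i],np.round(ce[i],1),np.round(np.median(c[lab==i],0),3), np.round(plane(d,*ce[i],0.093),3))
# heater corners: block gray region boundaries by ray to plane z=.1
d=cam("scene");
for name,u,v in [("TLb",240+262/5,180+122/5),("TRb",240+563/5,180+155/5),("BLb",240+232/5,180+302/5),("BRb",240+543/5,180+335/5),("s1",240+232/5,180+305/5),("s2",240+523/5,180+340/5),("s3",240+520/5,180+388/5)]:
    print(name,np.round(plane(d,u,v,.1),4))
wells=[(312,178),(402,190),(495,202),(296,255),(390,268),(482,280)]
for u,v in wells: print(np.round(plane(d,240+u/5,180+v/5,.1),4))
d=cam("side")
print("side")
for u,v in [(287,216),(322,260),(358,306),(375,198),(411,241),(452,286)]: print(np.round(plane(d,250+u/5,190+v/5,.1),4))
E
```

```text
[[-0.9   -0.     0.436]
 [-0.436  0.001 -0.9  ]
 [-0.    -1.    -0.001]]
[-1.259  0.291 -0.154  1.127  0.     1.432] [-0.19530642  0.1104634   0.19667053] [ 0.05258271 -0.00388897 -0.01692064]
[[-0.001  0.95   0.312 -0.081]
 [ 0.    -0.312  0.95  -0.135]
 [ 1.     0.001 -0.     0.001]
 [ 0.     0.     0.     1.   ]]
scene [220 154   5  10  30] [222.2 158.4] [ 0.461 -0.287  0.099] [ 0.457 -0.291  0.093]
side [289 328  10  30 166] [294.2 347.2] [ 0.458 -0.322  0.097] [ 0.458 -0.313  0.093]
TLb [ 0.525  -0.0745  0.1   ]
TRb [0.4906 0.0604 0.1   ]
BLb [ 0.6201 -0.0484  0.1   ]
BRb [0.585  0.0846 0.1   ]
s1 [ 0.6216 -0.0478  0.1   ]
s2 [0.5907 0.0774 0.1   ]
s3 [0.614  0.0845 0.1   ]
[ 0.5454 -0.0412  0.1   ]
[ 0.5363 -0.0008  0.1   ]
[0.5267 0.0406 0.1   ]
[ 0.5867 -0.0318  0.1   ]
[0.5775 0.0096 0.1   ]
[0.5681 0.0498 0.1   ]
side
[0.5274 0.0411 0.1   ]
[ 5.37e-01 -3.00e-04  1.00e-01]
[ 0.5462 -0.0408  0.1   ]
[0.5687 0.0511 0.1   ]
[0.5777 0.0097 0.1   ]
[ 0.5879 -0.0312  0.1   ]
```

Request:
carry_out --dp '[[18,14,6],[18,14,6],[18,14,6],[18,14,6],[18,14,6],[18,14,6],[18,14,6],[18,14,6],[18,14,6],[18,14,6],[18,14,0],[18,14,0]]' --rot '[[0,0,0.185],[0,0,0.185],[0,0,0.185],[0,0,0.185],[0,0,0.185],[0,0,0.185],[0,0,0.185],[0,0,0.185],[0,0,0.185],[0,0,0.185],[0,0,0.185],[0,0,0.185]]' --jaw '[-1,-1,-1,-1,-1,-1,-1,-1,-1,-1,-1,-1]' --squeeze 20

```text
clock: 2.0
tcp_pos: [0.4453, -0.3041, 0.2994]
eef_rot: [-0.688, 0.688, -0.163, 0.163]
force: [-0.1, -0.4, -0.3]
width: 0.998
```

Request:
carry_out --dp '[[4,0,0],[0,0,0],[0,0,0],[0,0,0]]' --rot '[[0,0,0.185],[0,0,0.125],[0,0,0],[0,0,0]]' --jaw '[-1,-1,-1,-1]'

```text
clock: 2.5
tcp_pos: [0.4487, -0.3046, 0.2993]
eef_rot: [-0.705, 0.705, -0.058, 0.058]
force: [-0.2, -0.3, -0.4]
width: 0.995
```

```bash
python3 - <<'E'
from h import *
s=state(); print(np.round(q2R(s["eef_rot"]),3), np.round(s["joints"],2))
d=cam("wrist"); save(d,"w1")
E
```

```text
t 2.5 tcp [ 0.4487 -0.3046  0.2993] q [-0.7047  0.7047 -0.0578  0.0578] F [-0.16 -0.3  -0.42] w 0.9954
[[ 0.987  0.     0.163]
 [-0.163 -0.     0.987]
 [ 0.    -1.    -0.   ]] [-0.73  0.3   0.02  1.29  0.   -0.57]
```

View pics/w1.png

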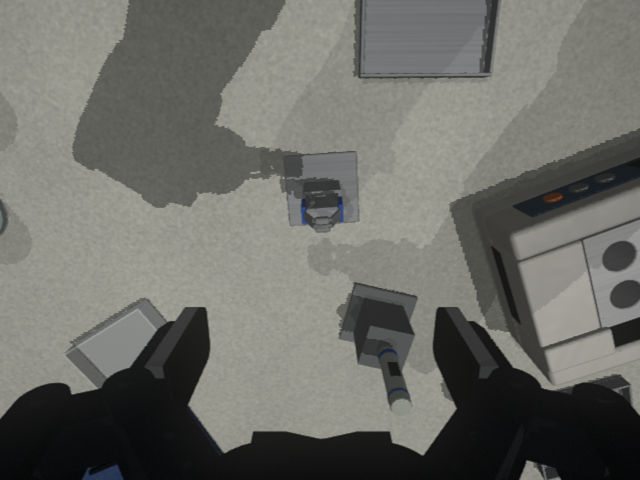

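```bash
python3 - <<'E'
from h import *
d=cam("wrist"); save(d,"w1c",(270,140,370,240),7)
c=cloud(d)[140:240,270:370]; 
for zl,zh in [(0.005,0.02),(0.055,0.07),(0.08,0.11),(0.138,0.155)]:
    m=(c[...,2]>zl)&(c[...,2]<zh); P=c[m][:,:2]*1000
    if len(P)>5:
        rc=cv2.minAreaRect(P.astype(np.float32)); print(zl,len(P),np.round(P.mean(0),1),rc, np.round(np.median(c[m][:,2]),4))
E
```

```text
0.005 3206 [ 451.1 -303.7] ((458.5141906738281, -304.9891662597656), (79.5028305053711, 79.41532897949219), 84.44790649414062) 0.0061
0.055 348 [ 457.5 -305.3] ((458.8639831542969, -305.0069580078125), (37.63261413574219, 20.29562759399414), 84.30506134033203) 0.0581
0.08 181 [ 455.9 -305.7] ((458.4024658203125, -304.7380676269531), (36.92337417602539, 16.158159255981445), 85.58602905273438) 0.1085
0.138 245 [ 458.1 -305.2] ((458.6149597167969, -305.14776611328125), (14.995601654052734, 11.898951530456543), 83.18799591064453) 0.1419
```

View pics/w1c.png

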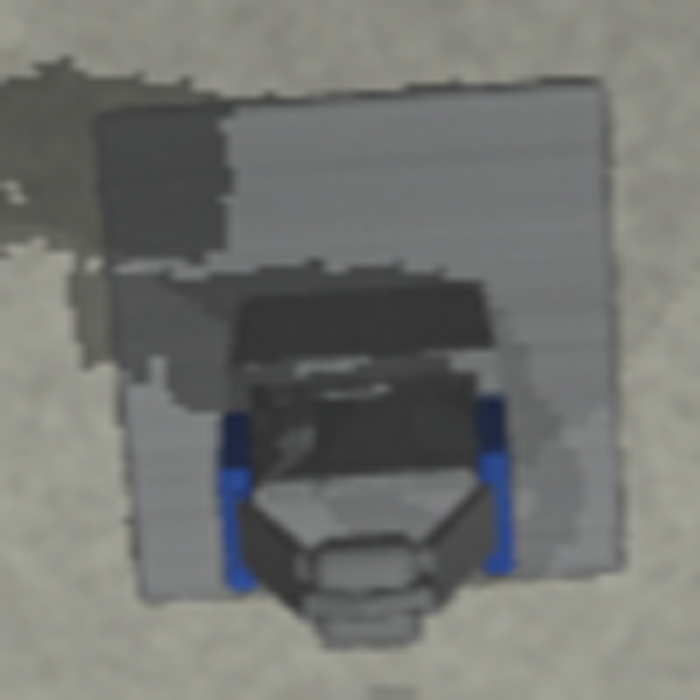

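Request:
carry_out --dp '[[10,-0.5,0],[0,0,-30],[0,0,-30],[0,0,-30],[0,0,-30],[0,0,-30],[0,0,-25],[0,0,-20],[0,0,-12],[0,0,-8],[0,0,0],[0,0,0]]' --rot '[[0,0,0.066],[0,0,0],[0,0,0],[0,0,0],[0,0,0],[0,0,0],[0,0,0],[0,0,0],[0,0,0],[0,0,0],[0,0,0],[0,0,0]]' --jaw '[-1,-1,-1,-1,-1,-1,-1,-1,-1,-1,-1,-1]'

```text
clock: 4.1
tcp_pos: [0.4591, -0.3053, 0.0849]
eef_rot: [-0.706, 0.707, -0.033, 0.034]
force: [0.2, -0.4, 1.2]
width: 1.001
```

```bash
python3 - <<'E'
from h import *
s=state()
d=cam("wrist"); save(d,"w2")
d=cam("side"); save(d,"s2",(240,250,400,410),4)
E
```

```text
t 4.1 tcp [ 0.4591 -0.3053  0.0849] q [-0.7061  0.7065 -0.0333  0.0338] F [ 0.19 -0.42  1.15] w 1.0012
```

View pics/w2.png

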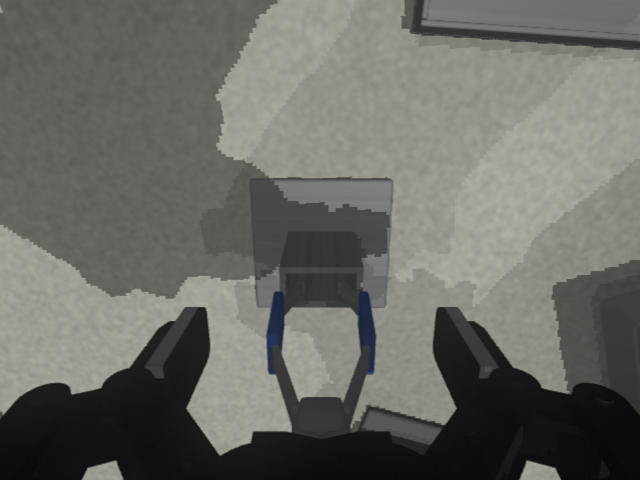

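View pics/s2.png

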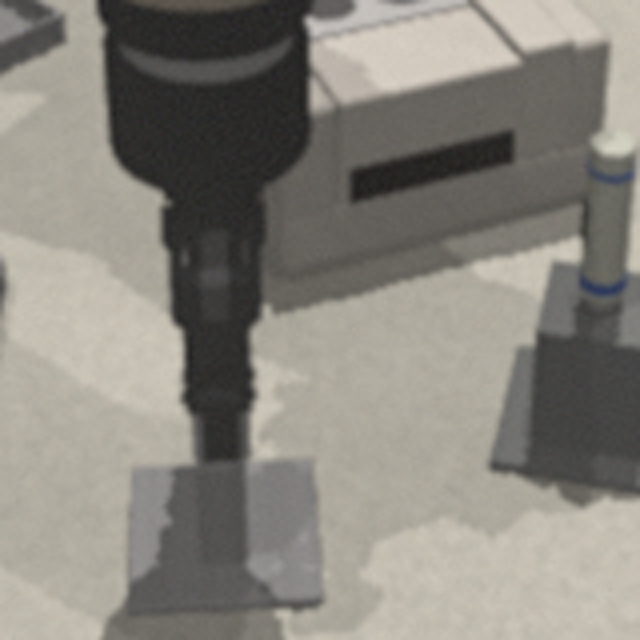

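Request:
carry_out --dp '[[0,0,0],[0,0,0],[0,0,0],[0,0,0],[0,0,0],[0,0,0]]' --rot '[[0,0,0],[0,0,0],[0,0,0],[0,0,0],[0,0,0],[0,0,0]]' --jaw '[-0.5,0,0.1,0.13,0.153,0.153]'

```text
clock: 4.95
tcp_pos: [0.4588, -0.3051, 0.0844]
eef_rot: [-0.706, 0.706, -0.033, 0.034]
force: [-0.1, 0.6, 2.1]
width: 0.43
```

```bash
python3 - <<'E'
from h import *
s=state(); print(s["width"]*85)
d=cam("wrist"); save(d,"w3")
E
```

```text
t 4.95 tcp [ 0.4588 -0.3051  0.0844] q [-0.7063  0.7063 -0.0334  0.0336] F [-0.15  0.55  2.07] w 0.4302
36.57110346787337
```

View pics/w3.png

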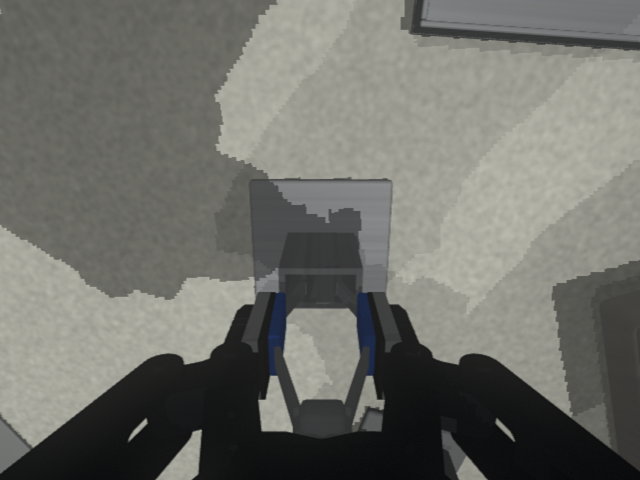

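Request:
carry_out --dp '[[0,0,0],[0,0,0],[0,0,4],[0,0,10],[0,0,20],[0,0,25],[0,0,25],[0,0,25],[0,0,25],[0,0,25],[0,0,20],[0,0,11]]' --rot '[[0,0,0],[0,0,0],[0,0,0],[0,0,0],[0,0,0],[0,0,0],[0,0,0],[0,0,0],[0,0,0],[0,0,0],[0,0,0],[0,0,0]]' --jaw '[0.175,0.175,0.175,0.175,0.175,0.175,0.175,0.175,0.175,0.175,0.175,0.175]'

```text
clock: 6.5
tcp_pos: [0.4589, -0.3052, 0.2758]
eef_rot: [-0.706, 0.707, -0.033, 0.034]
force: [-0.3, -0.1, 0.3]
width: 0.414
```

Request:
carry_out --dp '[[5,12,0],[10,25,0],[12,30,0],[13,30,0],[13,30,0],[13,30,0],[13,30,0],[13,30,0],[13,30,0],[10,28,0],[8,20,0],[3,10,0]]' --rot '[[0,0,0],[0,0,0],[0,0,0],[0,0,0],[0,0,0],[0,0,0],[0,0,0],[0,0,0],[0,0,0],[0,0,0],[0,0,0],[0,0,0]]' --jaw '[0.175,0.175,0.175,0.175,0.175,0.175,0.175,0.175,0.175,0.175,0.175,0.175]'

```text
clock: 8.0
tcp_pos: [0.5847, 0.0012, 0.2737]
eef_rot: [0.706, -0.706, 0.033, -0.033]
force: [-0.3, -0.2, -0.1]
width: 0.416
```

```bash
python3 - <<'E'
from h import *
s=state(); print(s["width"]*85)
d=cam("wrist"); save(d,"w4")
d=cam("scene"); save(d,"sc4")
E
```

```text
t 8.0 tcp [0.5847 0.0012 0.2737] q [ 0.7064 -0.7063  0.0335 -0.0328] F [-0.26 -0.21 -0.08] w 0.416
35.36229979757298
```

View pics/w4.png

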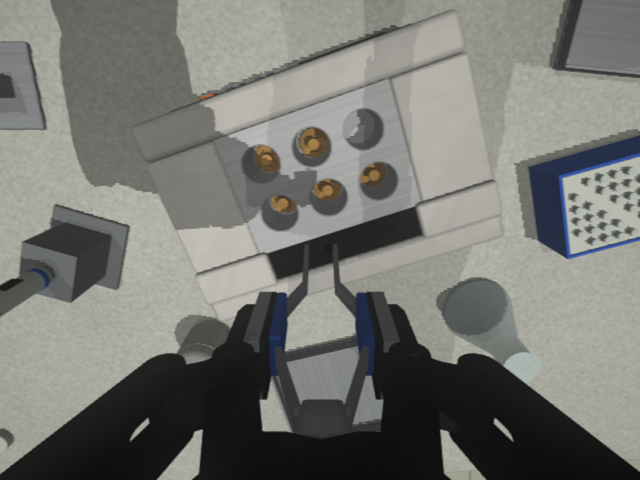

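View pics/sc4.png

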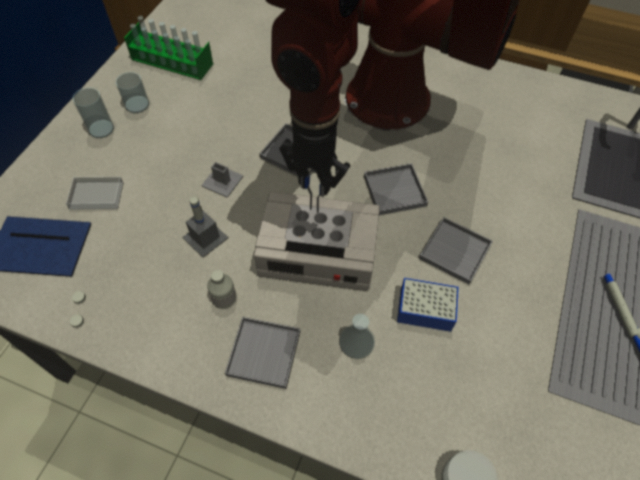

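```bash
python3 - <<'E'
from h import *
d=cam("wrist"); save(d,"w4w",(200,60,460,300),3); c=cloud(d)
im=d["pixels"][210:290,250:430].astype(float)
im=np.clip(im*4,0,255).astype(np.uint8)[...,::-1]
cv2.imwrite("pics/w4strip.png",cv2.resize(im,None,fx=4,fy=4,interpolation=cv2.INTER_CUBIC))
for n,u,v in [("a",266,155),("b",312,144),("c",283,204),("d",328,190),("e",374,175)]:
    w=c[v-12:v+13,u-12:u+13]; print(n,np.round(np.percentile(w[...,2],[2,50,98]),4))
    z=w[...,2]; m=(z>0.064)&(z<.074); print(m.sum(),np.round(np.median(w[m],0),4) if m.any() else "", np.round(plane(d,u,v,.069),4))
# tongs points
for (u,v) in [(306,248),(335,245)]:
    w=c[v-6:v+1,u-4:u+5]; m=(w[...,2]>.15); print(m.sum(), np.round(w[m].mean(0),4) if m.any() else "")
# wells ellipse check
P=c[100:260,200:420]; m=abs(P[...,2]-.1)<.006; print("face z",np.median(P[m][:,2]))
E
```

```text
a [0.0476 0.0546 0.1008]
109 [ 0.5451 -0.0428  0.0687] [ 0.5419 -0.0429  0.069 ]
b [0.0476 0.0542 0.07  ]
117 [ 0.5361 -0.0014  0.0689] [ 0.5363 -0.0027  0.069 ]
c [0.0475 0.0555 0.1009]
115 [ 0.585  -0.0339  0.0689] [ 0.5861 -0.0337  0.069 ]
d [0.0481 0.0545 0.1003]
116 [0.5772 0.0071 0.0687] [0.5772 0.0074 0.069 ]
e [0.0477 0.0543 0.1002]
125 [0.5677 0.0486 0.0689] [0.5677 0.0485 0.069 ]
20 [ 0.5811 -0.0074  0.1993]
10 [0.5826 0.0088 0.197 ]
face z 0.09992732317516284
```

View pics/w4w.png

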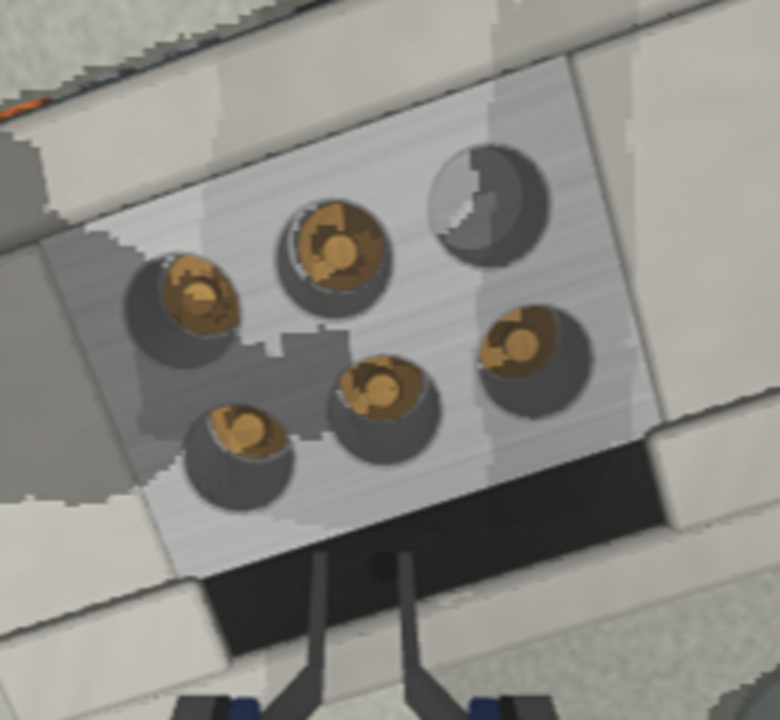

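View pics/w4strip.png

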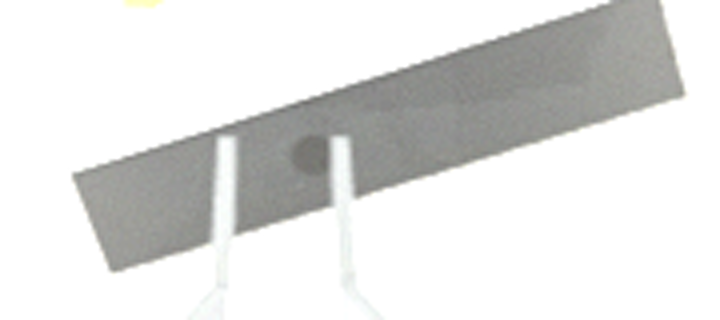

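```bash
cat >> h.py <<'E'
def tray(save_as=None):
    d=cam("scene"); c=cloud(d); P=c[200:300,400:520]; 
    g=d["pixels"].astype(int)
    m=(c[...,2]>0.001)&(c[...,2]<0.03)
    lo=(g.sum(-1)<330)&(abs(g[...,0]-g[...,2])<25); m=lo.astype(np.uint8); mm=np.zeros_like(m); mm[190:300,395:540]=1; m&=mm
    m=cv2.morphologyEx(m,cv2.MORPH_OPEN,np.ones((3,3)))
    n,lab,st,ce=cv2.connectedComponentsWithStats(m); out=[]
    for i in range(1,n):
        if st[i,4]>800:
            cn,_=cv2.findContours((lab==i).astype(np.uint8),0,2); ct=max(cn,key=cv2.contourArea)[:,0].astype(float)
            for z in (0.02,0.0,0.01):
                Q=np.array([plane(d,u,v,z)[:2] for u,v in ct])*1000
                out.append((st[i].tolist(),z,cv2.minAreaRect(Q.astype(np.float32))))
    if save_as: save(d,save_as,(390,190,550,310),4)
    return out
E
python3 - <<'E'
from h import *
d=cam("wrist"); c=cloud(d); p=d["pixels"].astype(int)
for n,u,v in [("a",266,155),("b",312,144),("c",283,204),("d",328,190),("e",374,175)]:
    w=c[v-14:v+15,u-14:u+15]; z=w[...,2]; m=(z>0.0675)&(z<.0705); m2=(z>.0525)&(z<.056)
    rc=cv2.minEnclosingCircle((w[m][:,:2]*1000).astype(np.float32)); print(n,m.sum(),rc)
s=state(); print(s["tcp_pos"])
print("hole",plane(d,327.7,248.7,.1), c[246:252,322:333,2].round(3).tolist())
for o in tray("tray1"): print(o)
ds=cam("side"); save(ds,"sd5")
E
```

```text
a 105 ((544.509765625, -48.94892501831055), 10.893026351928711)
b 111 ((537.5057983398438, -4.338141441345215), 14.628806114196777)
c 103 ((592.240234375, -35.270668029785156), 12.458540916442871)
d 101 ((584.427734375, 5.9313883781433105), 12.476583480834961)
e 107 ((574.1775512695312, 48.1085090637207), 11.638160705566406)
t 8.2 tcp [ 5.845e-01 -5.000e-04  2.742e-01] q [-0.7062  0.7064 -0.0337  0.0335] F [-0.7  -0.65 -0.2 ] w 0.4157
[ 5.84522168e-01 -4.88245631e-04  2.74156957e-01]
hole [0.62058729 0.00196827 0.1       ] [[0.1, 0.1, 0.099, 0.089, 0.086, 0.083, 0.084, 0.082, 0.082, 0.085, 0.085], [0.098, 0.099, 0.099, 0.092, 0.087, 0.084, 0.086, 0.085, 0.087, 0.086, 0.087], [0.1, 0.1, 0.101, 0.093, 0.09, 0.088, 0.088, 0.089, 0.088, 0.088, 0.09], [0.1, 0.098, 0.099, 0.095, 0.093, 0.091, 0.09, 0.09, 0.09, 0.091, 0.093], [0.101, 0.101, 0.101, 0.098, 0.095, 0.094, 0.093, 0.091, 0.093, 0.094, 0.094], [0.1, 0.1, 0.099, 0.1, 0.099, 0.096, 0.095, 0.095, 0.096, 0.095, 0.096]]
([418, 217, 73, 68, 2447], 0.02, ((448.3460693359375, 306.45819091796875), (134.7707977294922, 145.23104858398438), 80.0775146484375))
([418, 217, 73, 68, 2447], 0.0, ((434.7017822265625, 307.7362060546875), (137.27529907226562, 147.93002319335938), 80.0775375366211))
([418, 217, 73, 68, 2447], 0.01, ((441.5239562988281, 307.09716796875), (136.02305603027344, 146.5805206298828), 80.07752990722656))
```

View pics/tray1.png

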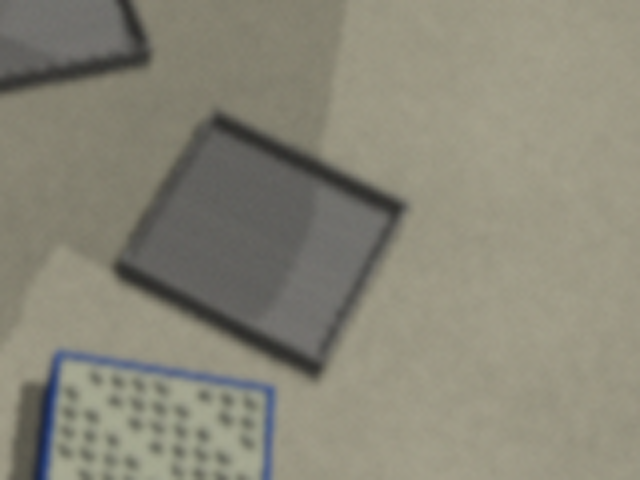

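Request:
carry_out --dp '[[-6,17,-20],[-6,17,-30],[-4,15,-25],[0,0,-9],[0,0,0],[0,0,0]]' --rot '[[0,0,0],[0,0,0],[0,0,0],[0,0,0],[0,0,0],[0,0,0]]' --jaw '[0.16,0.16,0.16,0.16,0.16,0.16]'

```text
clock: 9.05
tcp_pos: [0.5696, 0.0482, 0.1914]
eef_rot: [-0.706, 0.706, -0.033, 0.034]
force: [0.5, -0.1, -0.7]
width: 0.423
```

```bash
cat >> h.py <<'E'
def stem(d,z=0.069,win=None,zc=None):
    c=cloud(d); p=d["pixels"].astype(int)
    m=(p[...,0]>p[...,2]+35)&(c[...,2]>z-.002)&(c[...,2]<z+.002)
    n,lab,st,ce=cv2.connectedComponentsWithStats(m.astype(np.uint8))
    return [(st[i,4],np.round(ce[i],1).tolist(),np.round(np.median(c[lab==i],0)*1000,1).tolist(),np.round(plane(d,*ce[i],z)*1000,1).tolist()) for i in range(1,n) if st[i,4]>25]
E
python3 - <<'E'
from h import *
s=state(); print(s["width"]*85)
d=cam("wrist"); save(d,"w6",(200,100,500,325),2.6)
for x in stem(d): print(x)
E
```

```text
t 9.05 tcp [0.5696 0.0482 0.1914] q [-0.7062  0.7064 -0.0332  0.0344] F [ 0.48 -0.06 -0.7 ] w 0.4233
35.98032492002159
(np.int32(159), [242.4, 184.5], [536.2, -1.5, 68.9], [536.1, -1.4, 69.0])
(np.int32(100), [182.0, 205.1], [546.1, -44.4, 69.0], [546.1, -44.2, 69.0])
(np.int32(148), [321.3, 222.6], [567.4, 48.5, 69.0], [567.3, 48.4, 69.0])
(np.int32(139), [263.4, 241.2], [576.9, 6.8, 69.1], [577.0, 7.0, 69.0])
(np.int32(41), [206.0, 260.1], [587.1, -35.4, 68.9], [587.1, -35.5, 69.0])
```

View pics/w6.png

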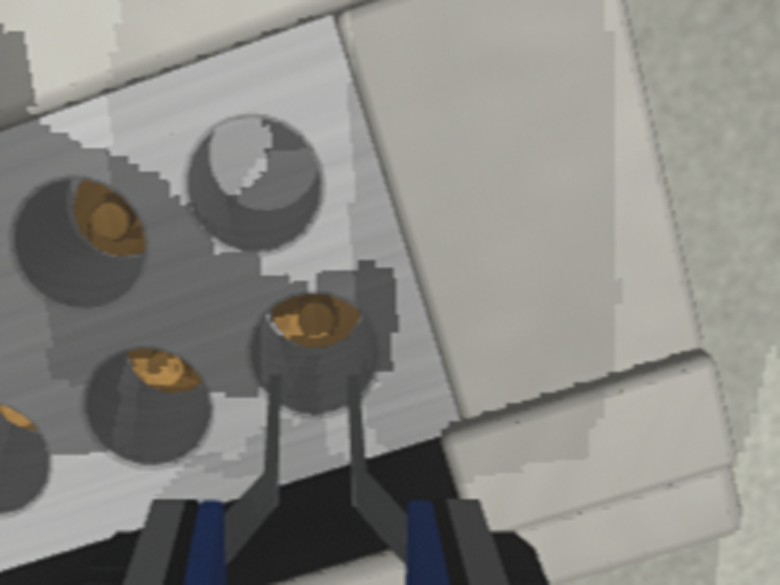

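```bash
python3 - <<'E'
from h import *
s=state()
d=cam("wrist")
for u in (304.6,336.5): print(plane(d,u,244,.1130)*1000)
print(s["joints"])
E
```

```text
t 9.1 tcp [0.5696 0.0482 0.1913] q [-0.7063  0.7063 -0.0332  0.0344] F [-0.1   0.3   0.09] w 0.4179
[566.14836289  38.86672646 113.        ]
[567.89796227  57.24121753 113.        ]
[-4.33042312e-02  4.06991437e-01 -1.12144364e-01  1.04990673e+00
 -1.23655205e-04  5.23216085e-02]
```

Request:
carry_out --dp '[[-2,0,0],[0,0,-12],[0,0,-15],[0,0,-15],[0,0,-9],[0,0,-4],[0,0,0],[0,0,0]]' --rot '[[0,0,0],[0,0,0],[0,0,0],[0,0,0],[0,0,0],[0,0,0],[0,0,0],[0,0,0]]' --jaw '[0.16,0.16,0.16,0.16,0.16,0.16,0.16,0.16]'

```text
clock: 10.15
tcp_pos: [0.5671, 0.0489, 0.1357]
eef_rot: [0.706, -0.706, 0.033, -0.034]
force: [1.1, -0.5, -0.5]
width: 0.423
```

Request:
carry_out --dp '[[0,0,0],[0,0,0],[0,0,0],[0,0,0],[0,0,0]]' --rot '[[0,0,0],[0,0,0],[0,0,0],[0,0,0],[0,0,0]]' --jaw '[0.19,0.21,0.23,0.25,0.26]'

```text
clock: 10.78
tcp_pos: [0.5669, 0.0489, 0.1355]
eef_rot: [-0.706, 0.706, -0.033, 0.034]
force: [-0.2, -0.5, 1.8]
width: 0.392
```

```bash
python3 - <<'E'
from h import *
s=state(); print(s["width"]*85)
d=cam("wrist"); save(d,"w7",(200,100,500,325),2.6)
E
```

```text
t 10.78 tcp [0.5669 0.0489 0.1355] q [-0.7063  0.7063 -0.0334  0.0336] F [-0.24 -0.53  1.76] w 0.3925
33.36161394478377
```

View pics/w7.png

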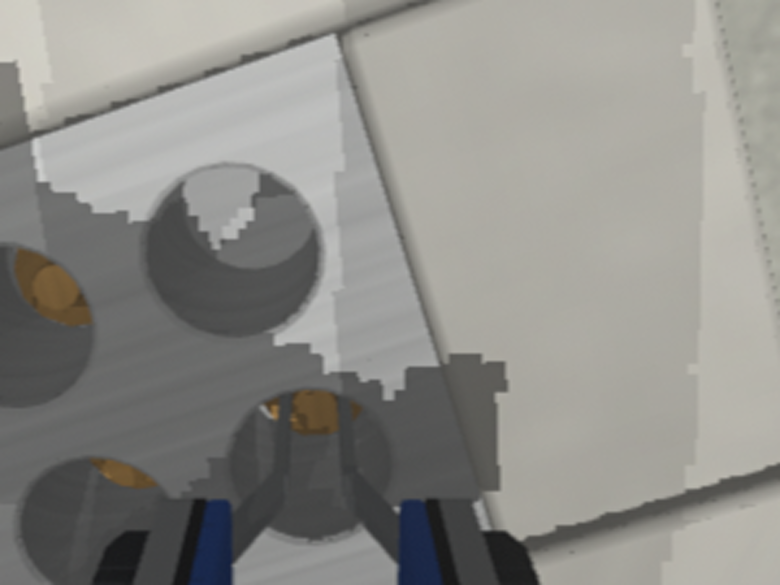

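Request:
carry_out --dp '[[0,0,0],[0,0,0],[0,0,3],[0,0,8],[0,0,12],[0,0,17],[0,0,20],[0,0,20],[0,0,20],[0,0,10],[0,0,0]]' --rot '[[0,0,0],[0,0,0],[0,0,0],[0,0,0],[0,0,0],[0,0,0],[0,0,0],[0,0,0],[0,0,0],[0,0,0],[0,0,0]]' --jaw '[0.3,0.35,0.35,0.35,0.35,0.35,0.35,0.35,0.35,0.35,0.35]' --squeeze 30

```text
clock: 12.2
tcp_pos: [0.5671, 0.0489, 0.246]
eef_rot: [0.706, -0.706, 0.033, -0.034]
force: [0.2, -0.4, -1.6]
width: 0.393
```

```bash
python3 - <<'E'
from h import *
s=state(); print(s["width"]*85)
d=cam("wrist"); save(d,"w8",(200,100,500,325),2.6)
E
```

```text
t 12.2 tcp [0.5671 0.0489 0.246 ] q [ 0.7063 -0.7063  0.033  -0.034 ] F [ 0.21 -0.41 -1.62] w 0.3928
33.390524925269325
```

View pics/w8.png

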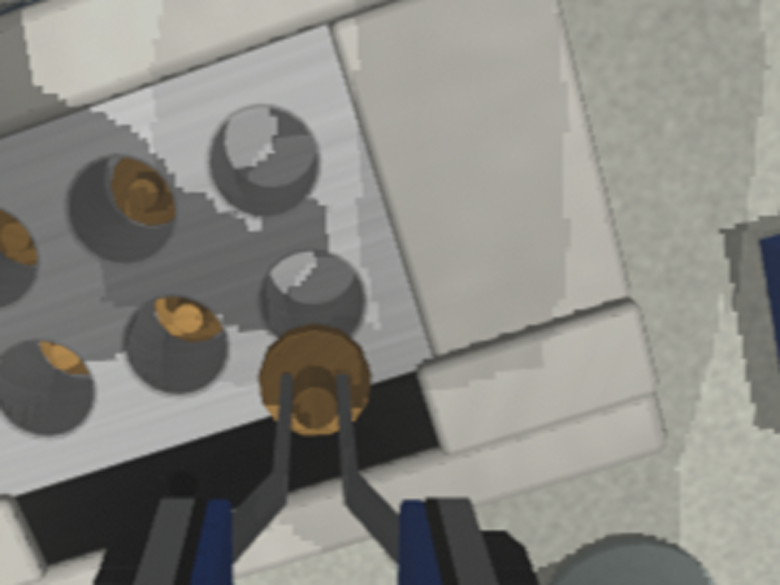

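Request:
carry_out --dp '[[-4,8,0],[-8,18,0],[-14,28,0],[-16,32,0],[-16,32,0],[-16,32,0],[-16,32,0],[-14,30,0],[-12,24,0],[-9,16,0],[0,4,0],[0,0,0]]' --rot '[[0,0,0],[0,0,0],[0,0,0],[0,0,0],[0,0,0],[0,0,0],[0,0,0],[0,0,0],[0,0,0],[0,0,0],[0,0,0],[0,0,0]]' --jaw '[0.35,0.35,0.35,0.35,0.35,0.35,0.35,0.35,0.35,0.35,0.35,0.35]'

```text
clock: 13.75
tcp_pos: [0.4419, 0.3048, 0.2452]
eef_rot: [-0.706, 0.706, -0.033, 0.033]
force: [-0.1, -0.4, -1.9]
width: 0.392
```

```bash
cat >> h.py <<'E'
def wtray(d):
    c=cloud(d); z=c[...,2]
    m=(z>0.012)&(z<0.024)&(np.arange(480)[:,None]<330); P=c[m][:,:2]*1000
    # drop noise
    h=m.astype(np.uint8); n,lab,st,ce=cv2.connectedComponentsWithStats(h,connectivity=8)
    ok=[i for i in range(1,n) if st[i,4]>30]
    P=c[np.isin(lab,ok)][:,:2]*1000
    return cv2.minAreaRect(P.astype(np.float32)), [(st[i].tolist()) for i in ok]
E
python3 - <<'E'
from h import *
s=state(); print(s["width"]*85, s["joints"].round(2) if hasattr(s["joints"],"round") else s["joints"])
d=cam("wrist"); save(d,"w9")
print(wtray(d))
for o in tray("tray2"): print(o)
E
```

```text
t 13.75 tcp [0.4419 0.3048 0.2452] q [-0.7062  0.7064 -0.0334  0.0335] F [-0.15 -0.37 -1.85] w 0.3918
33.29970132809889 [ 0.47  0.31 -0.11  1.15 -0.    0.56]
(((438.78497314453125, 183.77801513671875), (385.934814453125, 281.5452880859375), 60.94724655151367), [[0, 0, 53, 62, 729], [0, 0, 204, 181, 2300], [255, 115, 151, 148, 2149], [49, 219, 133, 111, 914], [290, 307, 58, 21, 326]])
([395, 190, 96, 95, 5098], 0.02, ((419.5160827636719, 269.09088134765625), (268.7398681640625, 226.16070556640625), 22.01110076904297))
([395, 190, 96, 95, 5098], 0.0, ((405.33612060546875, 269.6745300292969), (273.73406982421875, 230.3635711669922), 22.01109504699707))
([395, 190, 96, 95, 5098], 0.01, ((412.42608642578125, 269.38275146484375), (271.2369689941406, 228.26214599609375), 22.011089324951172))
```

View pics/w9.png

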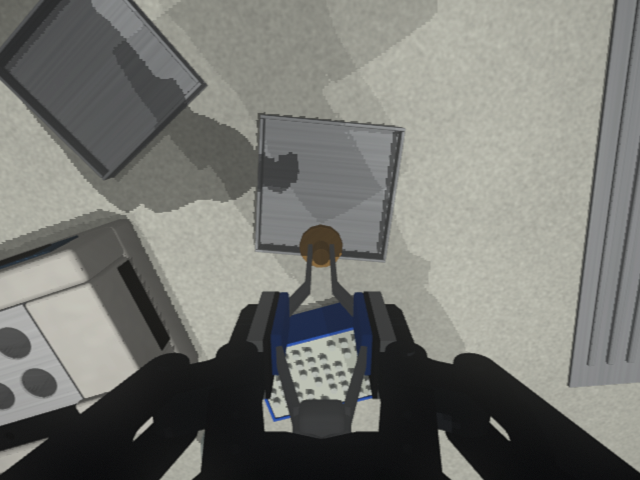

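```bash
python3 - <<'E'
from h import *
d=cam("wrist")
q=[plane(d,u,v,.02)*1000 for u,v in [(260,115),(403,129),(385,261),(257,248)]]
for x in q: print(x.round(1))
print(np.mean(q,0))
print(pt(d,320,200))
E
```

```text
[366.4 257.3  20. ]
[390.3 382.5  20. ]
[515.5 360.9  20. ]
[489.9 236.5  20. ]
[440.54731133 309.27856315  20.        ]
[0.45181281 0.30218836 0.00274947]
```

Request:
carry_out --dp '[[12,12,-20],[12,13,-30],[11,12,-30],[0,0,-25],[0,0,-18],[0,0,-12],[0,0,-8],[0,0,-5],[0,0,-3],[0,0,0],[0,0,0]]' --rot '[[0,0,0],[0,0,0],[0,0,0],[0,0,0],[0,0,0],[0,0,0],[0,0,0],[0,0,0],[0,0,0],[0,0,0],[0,0,0]]' --jaw '[0.35,0.35,0.35,0.35,0.35,0.35,0.35,0.35,0.35,0.35,0.35]'

```text
clock: 15.28
tcp_pos: [0.4769, 0.3421, 0.0947]
eef_rot: [0.706, -0.706, 0.033, -0.034]
force: [0.1, -0.4, -1.0]
width: 0.385
```

```bash
python3 - <<'E'
from h import *
s=state(); print(s["width"]*85)
d=cam("wrist"); save(d,"w10",(200,100,500,325),2.6)
E
```

```text
t 15.28 tcp [0.4769 0.3421 0.0947] q [ 0.7064 -0.7062  0.0333 -0.0337] F [ 0.12 -0.4  -1.03] w 0.3851
32.729706888319924
```

View pics/w10.png

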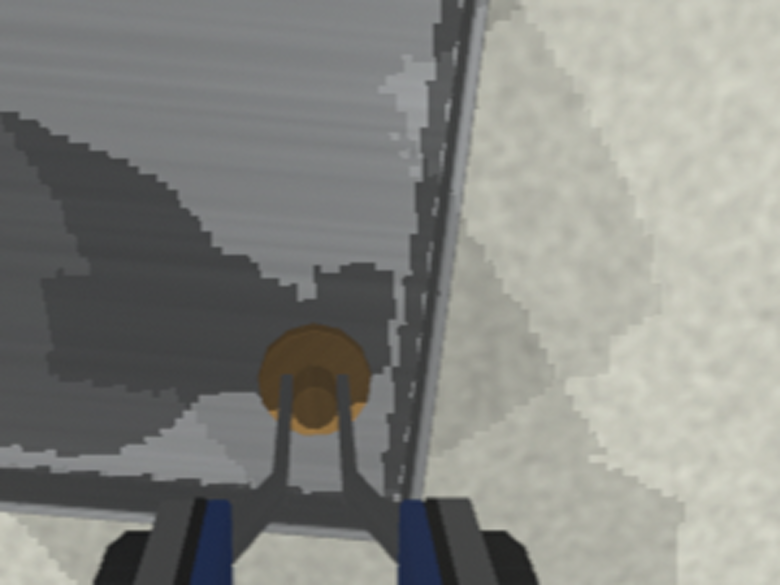

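Request:
carry_out --dp '[[0,0,-2],[0,0,-1.5],[0,0,0],[0,0,0]]' --rot '[[0,0,0],[0,0,0],[0,0,0],[0,0,0]]' --jaw '[0.35,0.35,0.35,0.35]'

```text
clock: 15.82
tcp_pos: [0.4767, 0.342, 0.0908]
eef_rot: [0.706, -0.706, 0.033, -0.034]
force: [-0.4, -0.2, -0.9]
width: 0.392
```

Request:
carry_out --dp '[[0,0,-0.5],[0,0,-0.5],[0,0,0],[0,0,0]]' --rot '[[0,0,0],[0,0,0],[0,0,0],[0,0,0]]' --jaw '[0.35,0.35,0.35,0.35]'

```text
clock: 16.32
tcp_pos: [0.4769, 0.342, 0.0902]
eef_rot: [0.706, -0.706, 0.033, -0.034]
force: [-0.0, -1.3, 5.5]
width: 0.392
```

```bash
python3 - <<'E'
from h import *
s=state(); print(s["width"]*85)
d=cam("wrist"); c=cloud(d)
w=c[225:270,290:350]; z=w[...,2]; p=d["pixels"][225:270,290:350].astype(int); m=p[...,0]>p[...,2]+30
print(np.histogram(z[m],bins=np.arange(0,.05,.002)))
E
```

```text
t 16.32 tcp [0.4769 0.342  0.0902] q [ 0.7064 -0.7062  0.0333 -0.0337] F [-0.01 -1.27  5.5 ] w 0.3917
33.29095977028495
(array([  0,   4,  11,  87, 682,  41,  15,  18,  16,  22,  15, 137,  97,
         0,   0,   0,   2,   1,   1,   0,   0,   1,   0,   0]), array([0.   , 0.002, 0.004, 0.006, 0.008, 0.01 , 0.012, 0.014, 0.016,
       0.018, 0.02 , 0.022, 0.024, 0.026, 0.028, 0.03 , 0.032, 0.034,
       0.036, 0.038, 0.04 , 0.042, 0.044, 0.046, 0.048]))
```

Request:
carry_out --dp '[[0,0,0.3],[0,0,0],[0,0,0],[0,0,0],[0,0,0],[0,0,5],[0,0,15],[0,0,25],[0,0,30],[0,0,35],[0,0,30]]' --rot '[[0,0,0],[0,0,0],[0,0,0],[0,0,0],[0,0,0],[0,0,0],[0,0,0],[0,0,0],[0,0,0],[0,0,0],[0,0,0]]' --jaw '[0.25,0.21,0.18,0.15,0.15,0.15,0.15,0.15,0.15,0.15,0.15]'

```text
clock: 17.75
tcp_pos: [0.4769, 0.3421, 0.2327]
eef_rot: [0.707, -0.706, 0.033, -0.034]
force: [0.8, 0.1, -0.7]
width: 0.426
```

```bash
python3 - <<'E'
from h import *
s=state(); print(s["width"]*85)
d=cam("wrist"); save(d,"w11")
E
```

```text
t 17.75 tcp [0.4769 0.3421 0.2327] q [ 0.7067 -0.706   0.033  -0.034 ] F [ 0.76  0.06 -0.73] w 0.4262
36.2262154009211
```

View pics/w11.png

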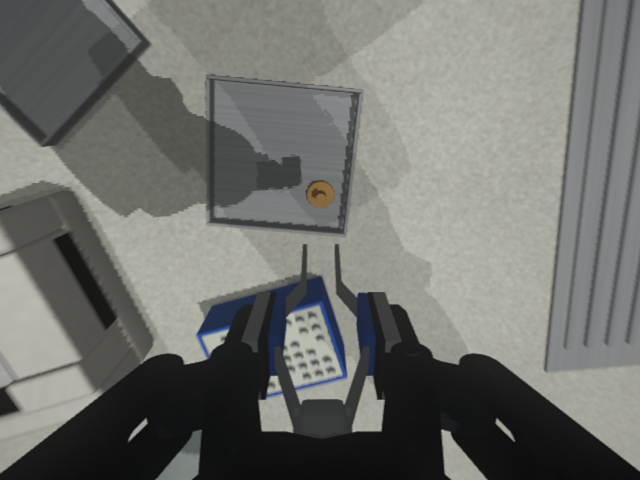

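Request:
carry_out --dp '[[4,-15,2],[8,-28,0],[12,-40,0],[12,-40,0],[12,-40,0],[12,-40,0],[12,-40,0],[12,-40,0],[8,-28,0],[6,-17,0],[2,-7,0],[0,0,0]]' --rot '[[0,0,0],[0,0,0],[0,0,0],[0,0,0],[0,0,0],[0,0,0],[0,0,0],[0,0,0],[0,0,0],[0,0,0],[0,0,0],[0,0,0]]' --jaw '[0.155,0.155,0.155,0.155,0.155,0.155,0.155,0.155,0.155,0.155,0.155,0.155]'

```text
clock: 19.3
tcp_pos: [0.5765, 0.0071, 0.2319]
eef_rot: [0.706, -0.706, 0.034, -0.033]
force: [0.0, 0.7, -1.1]
width: 0.425
```

```bash
python3 - <<'E'
from h import *
s=state(); print(s["width"]*85)
d=cam("wrist"); save(d,"w12",(200,100,500,325),2.6)
for x in stem(d): print(x)
E
```

```text
t 19.3 tcp [0.5765 0.0071 0.2319] q [ 0.7064 -0.7062  0.0337 -0.0334] F [ 0.01  0.68 -1.07] w 0.425
36.12696579347429
(np.int32(130), [305.0, 160.3], [536.0, -1.3, 69.0], [535.9, -1.3, 69.0])
(np.int32(118), [252.4, 177.9], [545.4, -42.9, 68.9], [545.4, -42.9, 69.0])
(np.int32(123), [321.1, 211.4], [576.8, 7.0, 68.8], [576.7, 7.0, 69.0])
(np.int32(107), [271.3, 226.0], [585.2, -33.6, 68.8], [585.0, -33.6, 69.0])
```

View pics/w12.png

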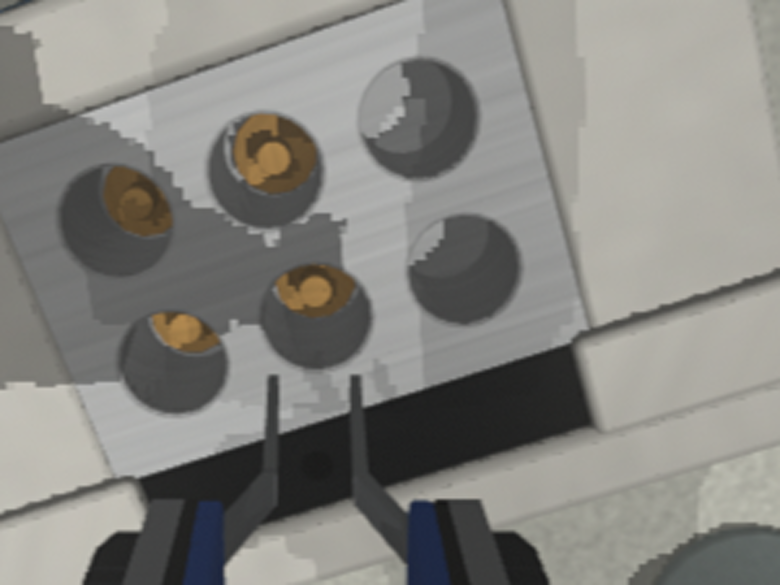

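Request:
carry_out --dp '[[0,0,-20],[0,0,-25],[0,0,-18],[0,0,-15],[0,0,-10],[0,0,-6],[0,0,-2],[0,0,0],[0,0,0],[0,0,0],[0,0,0],[0,0,0]]' --rot '[[0,0,0],[0,0,0],[0,0,0],[0,0,0],[0,0,0],[0,0,0],[0,0,0],[0,0,0],[0,0,0],[0,0,0],[0,0,0],[0,0,0]]' --jaw '[0.155,0.155,0.155,0.155,0.155,0.155,0.155,0.155,0.2,0.24,0.28,0.32]'

```text
clock: 20.85
tcp_pos: [0.577, 0.0069, 0.1365]
eef_rot: [-0.706, 0.706, -0.033, 0.034]
force: [-0.2, -0.2, 4.6]
width: 0.389
```

Request:
carry_out --dp '[[0,0,0],[0,0,3],[0,0,8],[0,0,12],[0,0,17],[0,0,20],[0,0,20],[0,0,20],[0,0,10],[0,0,0]]' --rot '[[0,0,0],[0,0,0],[0,0,0],[0,0,0],[0,0,0],[0,0,0],[0,0,0],[0,0,0],[0,0,0],[0,0,0]]' --jaw '[0.35,0.35,0.35,0.35,0.35,0.35,0.35,0.35,0.35,0.35]'

```text
clock: 22.1
tcp_pos: [0.5771, 0.0069, 0.2468]
eef_rot: [-0.706, 0.706, -0.033, 0.034]
force: [-0.4, 0.4, -1.3]
width: 0.391
```

```bash
python3 - <<'E'
from h import *
s=state(); print(s["width"]*85)
d=cam("wrist"); save(d,"w13",(200,100,500,325),2)
save(cam("scene"),"sc13",(390,190,550,310),4)
E
```

```text
t 22.1 tcp [0.5771 0.0069 0.2468] q [-0.7063  0.7063 -0.033   0.034 ] F [-0.38  0.39 -1.27] w 0.3908
33.21405324872365
```

View pics/w13.png

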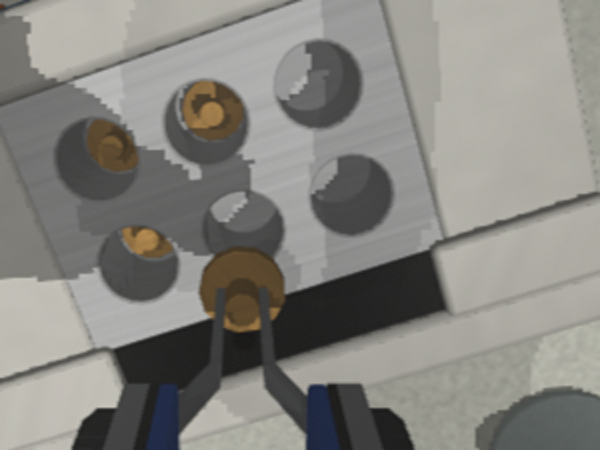

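View pics/sc13.png

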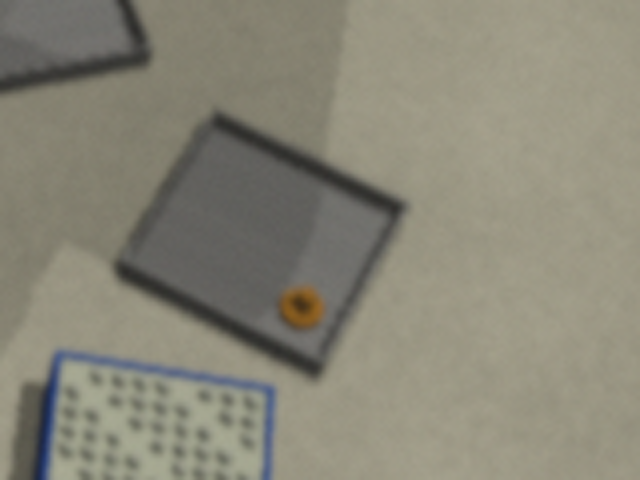

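Request:
carry_out --dp '[[-4,10,0],[-8,22,0],[-13,36,0],[-15,42,0],[-15,42,0],[-15,42,0],[-14,38,0],[-11,31,0],[-7,20,0],[-4,10,0],[-1,4,0],[0,0,0]]' --rot '[[0,0,0],[0,0,0],[0,0,0],[0,0,0],[0,0,0],[0,0,0],[0,0,0],[0,0,0],[0,0,0],[0,0,0],[0,0,0],[0,0,0]]' --jaw '[0.35,0.35,0.35,0.35,0.35,0.35,0.35,0.35,0.35,0.35,0.35,0.35]'

```text
clock: 23.7
tcp_pos: [0.4698, 0.3037, 0.246]
eef_rot: [-0.706, 0.706, -0.034, 0.034]
force: [0.1, -0.7, -0.3]
width: 0.39
```

```bash
python3 - <<'E'
from h import *
s=state(); print(s["width"]*85)
d=cam("wrist"); save(d,"w14",(150,0,500,325),2)
for z in (0.024,): print(stem(d,z))
E
```

```text
t 23.7 tcp [0.4698 0.3037 0.246 ] q [-0.7062  0.7064 -0.0336  0.0335] F [ 0.09 -0.72 -0.25] w 0.3902
33.165800142292376
[(np.int32(86), [362.6, 198.4], [477.1, 341.9, 23.6], [476.9, 341.7, 24.0])]
```

View pics/w14.png

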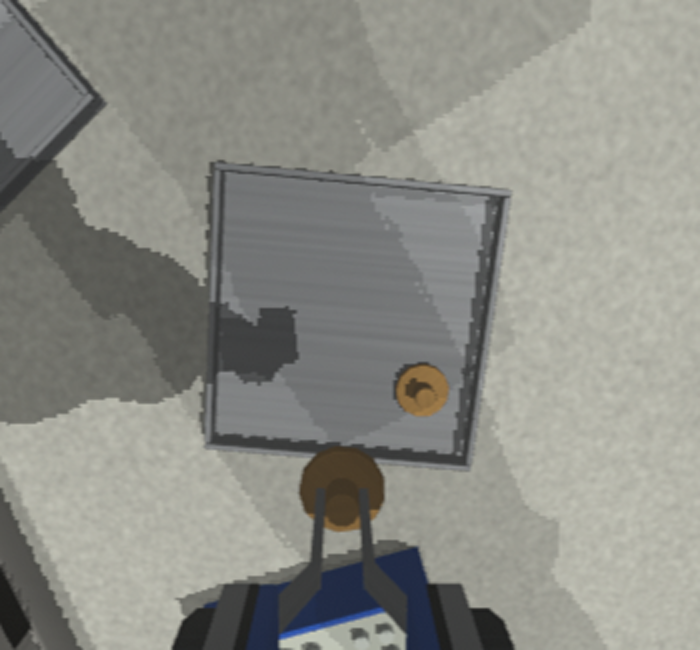

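Request:
carry_out --dp '[[0,0,-20],[0,0,-35],[0,0,-35],[0,0,-25],[0,0,-18],[0,0,-10],[0,0,-6],[0,0,-2.5],[0,0,-1],[0,0,-1],[0,0,0],[0,0,0]]' --rot '[[0,0,0],[0,0,0],[0,0,0],[0,0,0],[0,0,0],[0,0,0],[0,0,0],[0,0,0],[0,0,0],[0,0,0],[0,0,0],[0,0,0]]' --jaw '[0.35,0.35,0.35,0.35,0.35,0.35,0.35,0.35,0.35,0.35,0.35,0.35]'

```text
clock: 25.25
tcp_pos: [0.4698, 0.304, 0.0928]
eef_rot: [0.706, -0.706, 0.033, -0.034]
force: [0.7, 0.0, -0.7]
width: 0.394
```

Request:
carry_out --dp '[[0,0,-0.5],[0,0,0],[0,0,0]]' --rot '[[0,0,0],[0,0,0],[0,0,0]]' --jaw '[0.35,0.35,0.35]'

```text
clock: 25.62
tcp_pos: [0.4697, 0.304, 0.0921]
eef_rot: [0.706, -0.706, 0.034, -0.034]
force: [0.4, 0.2, -1.1]
width: 0.391
```

Request:
carry_out --dp '[[0,0,-0.5],[0,0,0],[0,0,-0.3],[0,0,0],[0,0,0]]' --rot '[[0,0,0],[0,0,0],[0,0,0],[0,0,0],[0,0,0]]' --jaw '[0.35,0.35,0.35,0.35,0.35]'

```text
clock: 26.25
tcp_pos: [0.4698, 0.304, 0.0915]
eef_rot: [0.706, -0.706, 0.033, -0.034]
force: [-0.2, -0.0, 3.3]
width: 0.385
```

Request:
carry_out --dp '[[0,0,0.2],[0,0,0],[0,0,0],[0,0,0],[0,0,0],[0,0,5],[0,0,15],[0,0,25],[0,0,30],[0,0,35],[0,0,34]]' --rot '[[0,0,0],[0,0,0],[0,0,0],[0,0,0],[0,0,0],[0,0,0],[0,0,0],[0,0,0],[0,0,0],[0,0,0],[0,0,0]]' --jaw '[0.25,0.21,0.18,0.155,0.155,0.155,0.155,0.155,0.155,0.155,0.155]'

```text
clock: 27.62
tcp_pos: [0.4698, 0.304, 0.238]
eef_rot: [0.707, -0.706, 0.033, -0.034]
force: [0.7, 0.8, -0.5]
width: 0.421
```

Request:
carry_out --dp '[[5,-15,0],[9,-28,0],[13,-39,0],[13,-39,0],[13,-39,0],[13,-39,0],[13,-39,0],[13,-39,0],[11,-30,0],[8,-20,0],[4,-11,0],[0,0,0]]' --rot '[[0,0,0],[0,0,0],[0,0,0],[0,0,0],[0,0,0],[0,0,0],[0,0,0],[0,0,0],[0,0,0],[0,0,0],[0,0,0],[0,0,0]]' --jaw '[0.155,0.155,0.155,0.155,0.155,0.155,0.155,0.155,0.155,0.155,0.155,0.155]'

```text
clock: 29.12
tcp_pos: [0.5847, -0.0342, 0.2353]
eef_rot: [0.706, -0.706, 0.034, -0.034]
force: [-0.2, 0.3, -0.6]
width: 0.422
```

```bash
python3 - <<'E'
from h import *
s=state(); print(s["width"]*85)
d=cam("wrist"); save(d,"w15",(200,50,500,325),2.6)
for x in stem(d): print(x)
save(cam("scene"),"sc15",(390,190,550,310),4)
E
```

```text
t 29.12 tcp [ 0.5847 -0.0342  0.2353] q [ 0.7064 -0.7062  0.0338 -0.0335] F [-0.19  0.25 -0.59] w 0.4216
35.835867463372985
(np.int32(134), [358.1, 143.8], [536.0, -1.6, 69.0], [536.1, -1.6, 69.0])
(np.int32(128), [305.0, 161.4], [545.3, -42.9, 68.8], [545.3, -42.9, 69.0])
(np.int32(115), [321.6, 209.9], [584.6, -33.9, 68.9], [584.6, -33.9, 69.0])
```

View pics/w15.png

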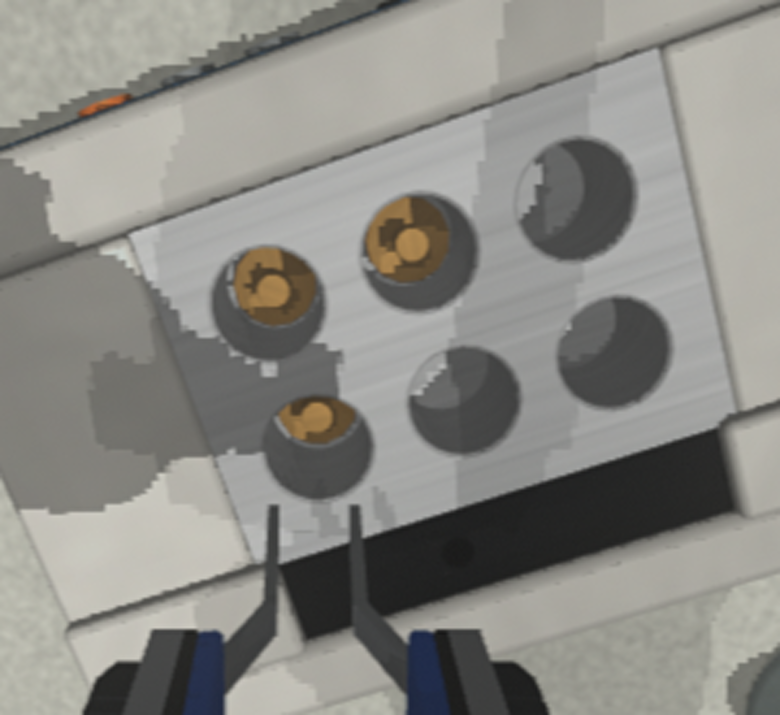

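View pics/sc15.png

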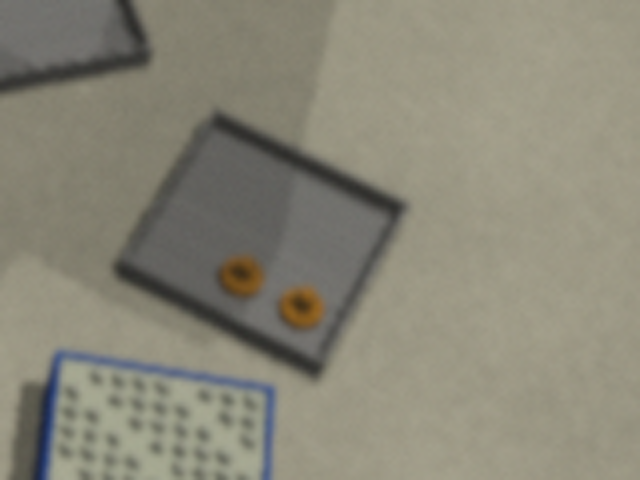

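Request:
carry_out --dp '[[0,0,-22],[0,0,-25],[0,0,-18],[0,0,-15],[0,0,-11],[0,0,-6],[0,0,-2],[0,0,0],[0,0,0],[0,0,0],[0,0,0],[0,0,0]]' --rot '[[0,0,0],[0,0,0],[0,0,0],[0,0,0],[0,0,0],[0,0,0],[0,0,0],[0,0,0],[0,0,0],[0,0,0],[0,0,0],[0,0,0]]' --jaw '[0.155,0.155,0.155,0.155,0.155,0.155,0.155,0.155,0.2,0.24,0.28,0.32]'

```text
clock: 30.72
tcp_pos: [0.585, -0.0342, 0.1369]
eef_rot: [-0.706, 0.706, -0.033, 0.034]
force: [-0.2, -0.2, 3.1]
width: 0.392
```

Request:
carry_out --dp '[[0,0,0],[0,0,3],[0,0,8],[0,0,12],[0,0,17],[0,0,20],[0,0,20],[0,0,20],[0,0,10],[0,0,0]]' --rot '[[0,0,0],[0,0,0],[0,0,0],[0,0,0],[0,0,0],[0,0,0],[0,0,0],[0,0,0],[0,0,0],[0,0,0]]' --jaw '[0.35,0.35,0.35,0.35,0.35,0.35,0.35,0.35,0.35,0.35]'

```text
clock: 31.98
tcp_pos: [0.5851, -0.0341, 0.2472]
eef_rot: [-0.706, 0.706, -0.033, 0.034]
force: [-0.4, 0.2, -1.1]
width: 0.389
```

```bash
python3 - <<'E'
from h import *
s=state(); print(s["width"]*85)
d=cam("wrist"); save(d,"w16",(200,100,500,325),2)
print(plane(d,320,230,.1))
E
```

```text
t 31.98 tcp [ 0.5851 -0.0341  0.2472] q [-0.7063  0.7064 -0.033   0.0339] F [-0.37  0.17 -1.14] w 0.3885
33.023665061474944
[ 0.59581356 -0.03604685  0.1       ]
```

View pics/w16.png

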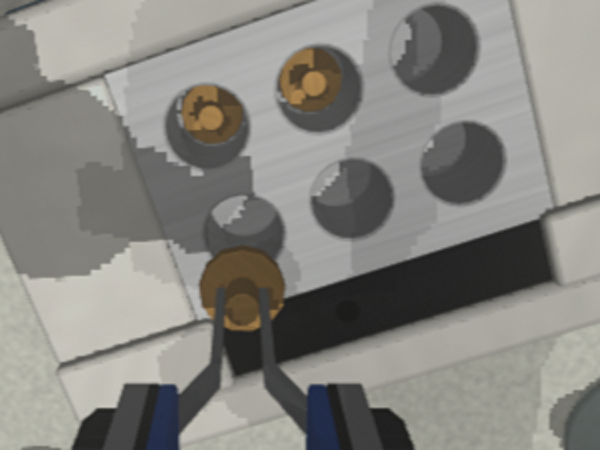

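Request:
carry_out --dp '[[-4,10,0],[-9,22,0],[-15,37,0],[-17,42,0],[-17,42,0],[-17,42,0],[-16,39,0],[-13,32,0],[-8,20,0],[-4,11,0],[-2,4,0],[0,0,0]]' --rot '[[0,0,0],[0,0,0],[0,0,0],[0,0,0],[0,0,0],[0,0,0],[0,0,0],[0,0,0],[0,0,0],[0,0,0],[0,0,0],[0,0,0]]' --jaw '[0.35,0.35,0.35,0.35,0.35,0.35,0.35,0.35,0.35,0.35,0.35,0.35]'

```text
clock: 33.52
tcp_pos: [0.4626, 0.2668, 0.2464]
eef_rot: [-0.706, 0.706, -0.034, 0.033]
force: [0.0, 0.2, -1.1]
width: 0.394
```

```bash
python3 - <<'E'
from h import *
s=state(); print(s["width"]*85)
d=cam("wrist"); save(d,"w17",(150,0,500,325),2)
for z in (0.024,): print(stem(d,z))
E
```

```text
t 33.52 tcp [0.4626 0.2668 0.2464] q [-0.7062  0.7064 -0.0336  0.0335] F [ 0.02  0.16 -1.06] w 0.3939
33.47844987710104
[(np.int32(88), [361.5, 197.9], [469.3, 303.9, 23.9], [469.3, 303.9, 24.0]), (np.int32(90), [402.2, 202.2], [477.0, 341.6, 23.9], [476.9, 341.6, 24.0])]
```

View pics/w17.png

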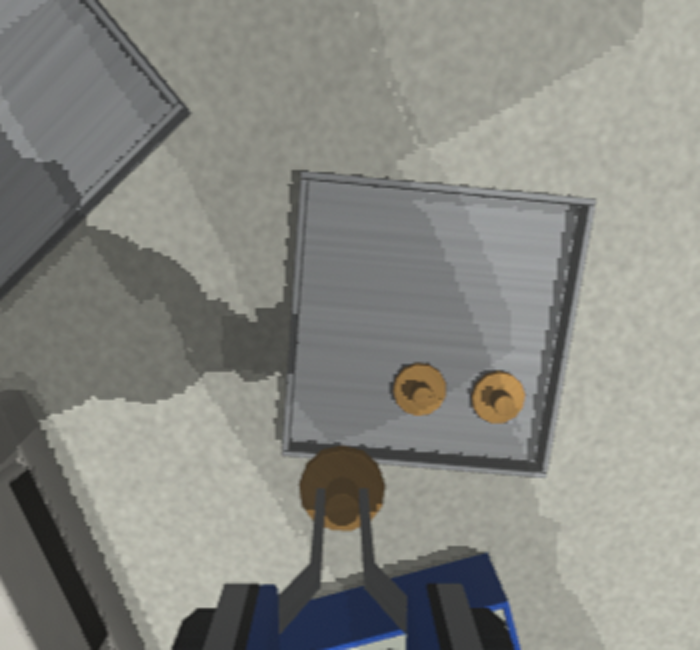

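Request:
carry_out --dp '[[0,0,-20],[0,0,-35],[0,0,-35],[0,0,-25],[0,0,-18],[0,0,-10],[0,0,-6],[0,0,-2.5],[0,0,-1],[0,0,-1],[0,0,0],[0,0,0]]' --rot '[[0,0,0],[0,0,0],[0,0,0],[0,0,0],[0,0,0],[0,0,0],[0,0,0],[0,0,0],[0,0,0],[0,0,0],[0,0,0],[0,0,0]]' --jaw '[0.35,0.35,0.35,0.35,0.35,0.35,0.35,0.35,0.35,0.35,0.35,0.35]'

```text
clock: 35.08
tcp_pos: [0.4628, 0.267, 0.0932]
eef_rot: [0.706, -0.706, 0.033, -0.034]
force: [-0.9, -0.5, -0.4]
width: 0.387
```

Request:
carry_out --dp '[[0,0,-0.5],[0,0,0],[0,0,-0.5],[0,0,0],[0,0,0]]' --rot '[[0,0,0],[0,0,0],[0,0,0],[0,0,0],[0,0,0]]' --jaw '[0.35,0.35,0.35,0.35,0.35]'

```text
clock: 35.7
tcp_pos: [0.4627, 0.2669, 0.092]
eef_rot: [-0.706, 0.706, -0.034, 0.033]
force: [0.8, -0.7, -1.4]
width: 0.387
```

Request:
carry_out --dp '[[0,0,-0.3],[0,0,0],[0,0,-0.3],[0,0,0],[0,0,0]]' --rot '[[0,0,0],[0,0,0],[0,0,0],[0,0,0],[0,0,0]]' --jaw '[0.35,0.35,0.35,0.35,0.35]'

```text
clock: 36.33
tcp_pos: [0.4629, 0.267, 0.0917]
eef_rot: [0.706, -0.706, 0.033, -0.034]
force: [-1.8, -0.9, 5.0]
width: 0.393
```

Contact; release and go for b at (536, -1.5).

Request:
carry_out --dp '[[0,0,0.3],[0,0,0],[0,0,0],[0,0,0],[0,0,0],[0,0,5],[0,0,15],[0,0,25],[0,0,30],[0,0,35],[0,0,34]]' --rot '[[0,0,0],[0,0,0],[0,0,0],[0,0,0],[0,0,0],[0,0,0],[0,0,0],[0,0,0],[0,0,0],[0,0,0],[0,0,0]]' --jaw '[0.25,0.21,0.18,0.155,0.155,0.155,0.155,0.155,0.155,0.155,0.155]'

```text
clock: 37.7
tcp_pos: [0.4627, 0.267, 0.2381]
eef_rot: [0.706, -0.706, 0.033, -0.034]
force: [-0.5, 0.6, -0.8]
width: 0.424
```

Request:
carry_out --dp '[[3,-12,0],[6,-22,0],[8,-32,0],[8,-32,0],[8,-32,0],[8,-32,0],[8,-32,0],[8,-28,0],[8,-22,0],[5,-16,0],[3,-8,0],[0,0,0]]' --rot '[[0,0,0],[0,0,0],[0,0,0],[0,0,0],[0,0,0],[0,0,0],[0,0,0],[0,0,0],[0,0,0],[0,0,0],[0,0,0],[0,0,0]]' --jaw '[0.155,0.155,0.155,0.155,0.155,0.155,0.155,0.155,0.155,0.155,0.155,0.155]'

```text
clock: 39.2
tcp_pos: [0.5357, -0.0012, 0.2356]
eef_rot: [0.706, -0.706, 0.034, -0.034]
force: [-0.2, 0.1, -0.3]
width: 0.421
```

```bash
python3 - <<'E'
from h import *
s=state(); print(s["width"]*85)
d=cam("wrist"); save(d,"w18",(200,50,500,325),2.6)
for x in stem(d): print(x)
save(cam("scene"),"sc18",(390,190,550,310),4)
E
```

```text
t 39.2 tcp [ 0.5357 -0.0012  0.2356] q [ 0.7064 -0.7063  0.0338 -0.0336] F [-0.16  0.08 -0.33] w 0.4211
35.79714947106922
(np.int32(27), [213.5, 160.8], [489.3, -79.6, 69.7], [489.3, -79.6, 69.0])
(np.int32(117), [320.9, 210.1], [535.9, -1.5, 68.9], [535.8, -1.4, 69.0])
(np.int32(113), [270.8, 226.0], [545.3, -42.8, 68.9], [545.1, -42.9, 69.0])
```

View pics/w18.png

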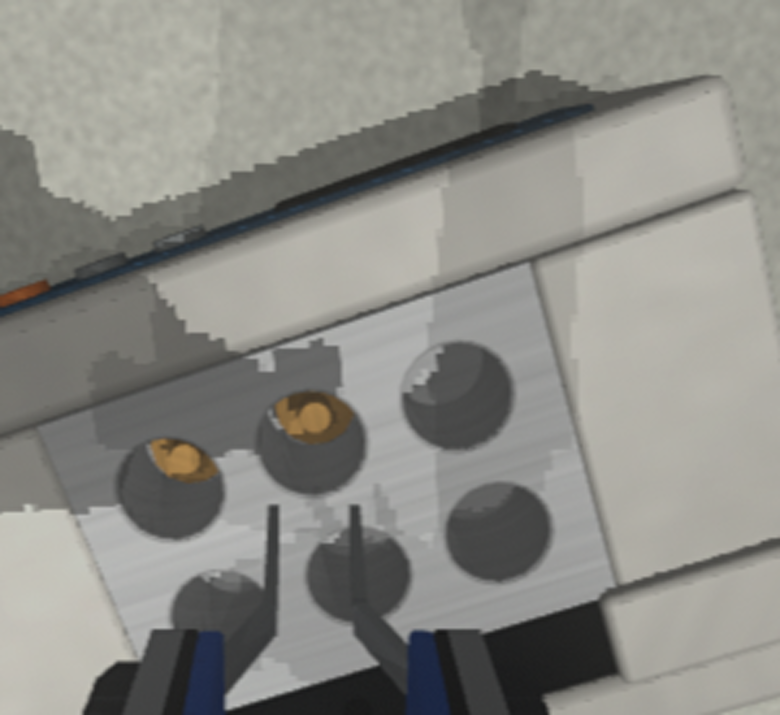

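View pics/sc18.png

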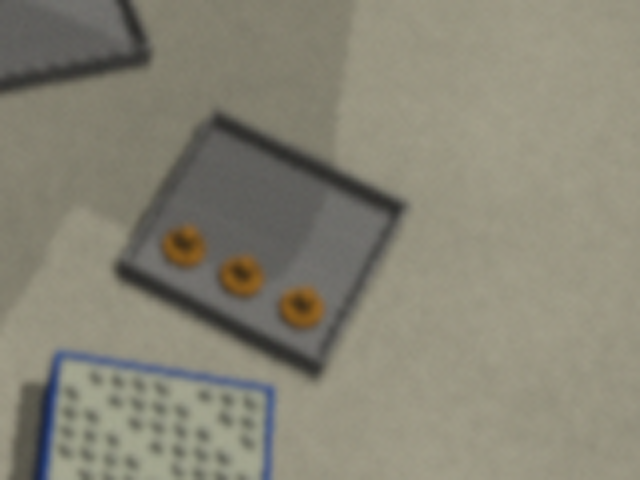

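Request:
carry_out --dp '[[0,0,-22],[0,0,-25],[0,0,-18],[0,0,-15],[0,0,-11],[0,0,-6],[0,0,-2],[0,0,0],[0,0,0],[0,0,0],[0,0,0],[0,0,0]]' --rot '[[0,0,0],[0,0,0],[0,0,0],[0,0,0],[0,0,0],[0,0,0],[0,0,0],[0,0,0],[0,0,0],[0,0,0],[0,0,0],[0,0,0]]' --jaw '[0.155,0.155,0.155,0.155,0.155,0.155,0.155,0.155,0.2,0.24,0.28,0.32]'

```text
clock: 40.8
tcp_pos: [0.536, -0.0011, 0.137]
eef_rot: [-0.706, 0.706, -0.033, 0.034]
force: [-0.4, -0.6, 3.3]
width: 0.388
```

Request:
carry_out --dp '[[0,0,0],[0,0,3],[0,0,8],[0,0,12],[0,0,17],[0,0,20],[0,0,20],[0,0,20],[0,0,10],[0,0,0]]' --rot '[[0,0,0],[0,0,0],[0,0,0],[0,0,0],[0,0,0],[0,0,0],[0,0,0],[0,0,0],[0,0,0],[0,0,0]]' --jaw '[0.35,0.35,0.35,0.35,0.35,0.35,0.35,0.35,0.35,0.35]'

```text
clock: 42.05
tcp_pos: [0.5361, -0.0011, 0.2474]
eef_rot: [-0.706, 0.706, -0.033, 0.034]
force: [-0.7, -0.6, -1.3]
width: 0.391
```

```bash
python3 - <<'E'
from h import *
s=state(); print(s["width"]*85)
d=cam("wrist"); save(d,"w19",(200,100,500,325),2)
E
```

```text
t 42.05 tcp [ 0.5361 -0.0011  0.2474] q [-0.7063  0.7064 -0.033   0.034 ] F [-0.67 -0.62 -1.34] w 0.391
33.235162193436565
```

View pics/w19.png

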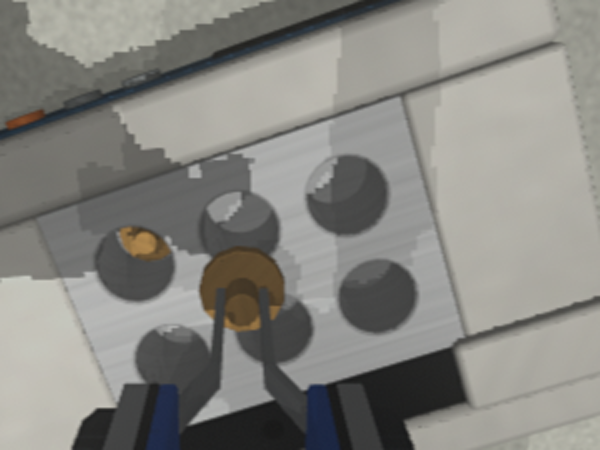

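Request:
carry_out --dp '[[-4,12,0],[-9,26,0],[-14,42,0],[-16,48,0],[-16,48,0],[-16,48,0],[-15,45,0],[-13,40,0],[-8,24,0],[-5,14,0],[-2,6,0],[0,0,0]]' --rot '[[0,0,0],[0,0,0],[0,0,0],[0,0,0],[0,0,0],[0,0,0],[0,0,0],[0,0,0],[0,0,0],[0,0,0],[0,0,0],[0,0,0]]' --jaw '[0.35,0.35,0.35,0.35,0.35,0.35,0.35,0.35,0.35,0.35,0.35,0.35]'

```text
clock: 43.6
tcp_pos: [0.4177, 0.3517, 0.2465]
eef_rot: [-0.706, 0.706, -0.034, 0.033]
force: [0.2, 0.5, -1.0]
width: 0.388
```

```bash
python3 - <<'E'
from h import *
s=state(); print(s["width"]*85)
d=cam("wrist"); save(d,"w20",(100,0,500,325),2)
for z in (0.024,): print(stem(d,z))
E
```

```text
t 43.6 tcp [0.4177 0.3517 0.2465] q [-0.7062  0.7064 -0.0336  0.0335] F [ 0.19  0.45 -0.98] w 0.3879
32.97080611019443
[(np.int32(74), [243.0, 258.8], [474.4, 268.8, 23.8], [474.4, 269.0, 24.0]), (np.int32(67), [281.1, 262.1], [481.5, 305.7, 23.7], [481.5, 305.9, 24.0]), (np.int32(42), [320.0, 267.5], [491.0, 343.5, 23.9], [490.7, 343.6, 24.0])]
```

View pics/w20.png

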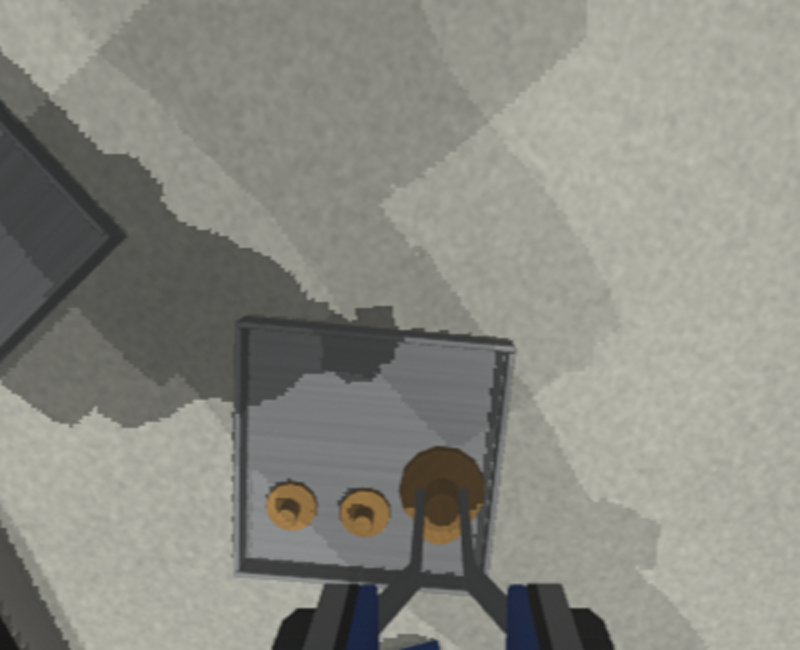

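```bash
python3 - <<'E'
from h import *
d=cam("wrist")
q=[plane(d,u,v,.02)*1000 for u,v in [(220,160),(357,172),(343,295),(219,287)]]
for x in q: print(x.round(1))
print(np.mean(q,0))
save(cam("scene"),"sc20",(390,190,550,310),4)
E
```

```text
[377.8 261.9  20. ]
[400.7 386.2  20. ]
[525.3 363.5  20. ]
[504.4 238.5  20. ]
[452.07531478 312.53467744  20.        ]
```

View pics/sc20.png

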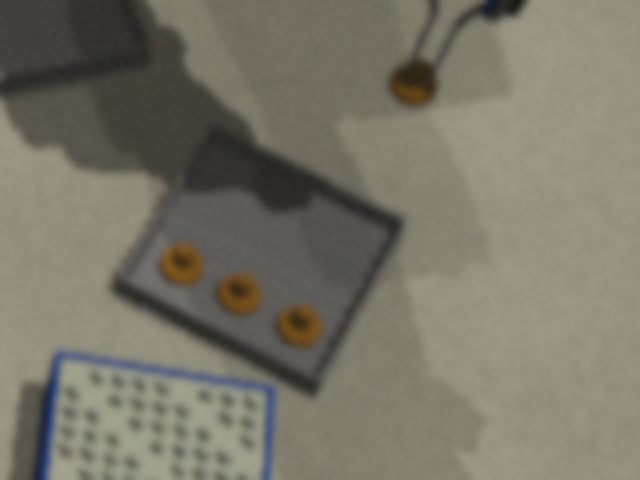

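Request:
carry_out --dp '[[12,2,-20],[0,0,-35],[0,0,-35],[0,0,-25],[0,0,-18],[0,0,-10],[0,0,-6],[0,0,-2.5],[0,0,-1],[0,0,-1],[0,0,0],[0,0,0]]' --rot '[[0,0,0],[0,0,0],[0,0,0],[0,0,0],[0,0,0],[0,0,0],[0,0,0],[0,0,0],[0,0,0],[0,0,0],[0,0,0],[0,0,0]]' --jaw '[0.35,0.35,0.35,0.35,0.35,0.35,0.35,0.35,0.35,0.35,0.35,0.35]'

```text
clock: 45.25
tcp_pos: [0.4298, 0.354, 0.0934]
eef_rot: [0.706, -0.706, 0.033, -0.034]
force: [-0.4, 0.6, -1.0]
width: 0.391
```

Request:
carry_out --dp '[[0,0,-0.5],[0,0,0],[0,0,-0.5],[0,0,0],[0,0,0]]' --rot '[[0,0,0],[0,0,0],[0,0,0],[0,0,0],[0,0,0]]' --jaw '[0.35,0.35,0.35,0.35,0.35]'

```text
clock: 45.88
tcp_pos: [0.4297, 0.354, 0.0922]
eef_rot: [-0.706, 0.706, -0.034, 0.034]
force: [-0.7, 0.1, -1.4]
width: 0.391
```

Request:
carry_out --dp '[[0,0,-0.3],[0,0,0],[0,0,0]]' --rot '[[0,0,0],[0,0,0],[0,0,0]]' --jaw '[0.35,0.35,0.35]'

```text
clock: 46.25
tcp_pos: [0.4298, 0.354, 0.092]
eef_rot: [0.706, -0.706, 0.033, -0.034]
force: [-1.4, 0.8, 2.2]
width: 0.393
```

Request:
carry_out --dp '[[0,0,0],[0,0,0],[0,0,0],[0,0,0],[0,0,0],[0,0,5],[0,0,15],[0,0,25],[0,0,30],[0,0,35],[0,0,34]]' --rot '[[0,0,0],[0,0,0],[0,0,0],[0,0,0],[0,0,0],[0,0,0],[0,0,0],[0,0,0],[0,0,0],[0,0,0],[0,0,0]]' --jaw '[0.25,0.21,0.18,0.155,0.155,0.155,0.155,0.155,0.155,0.155,0.155]'

```text
clock: 47.62
tcp_pos: [0.4297, 0.354, 0.2383]
eef_rot: [0.707, -0.706, 0.033, -0.034]
force: [1.3, 0.3, -0.5]
width: 0.423
```

Request:
carry_out --dp '[[4,-17,0],[9,-32,0],[13,-45,0],[13,-45,0],[13,-45,0],[13,-45,0],[13,-45,0],[13,-45,0],[12,-37,0],[8,-26,0],[4,-15,0],[0,0,0]]' --rot '[[0,0,0],[0,0,0],[0,0,0],[0,0,0],[0,0,0],[0,0,0],[0,0,0],[0,0,0],[0,0,0],[0,0,0],[0,0,0],[0,0,0]]' --jaw '[0.155,0.155,0.155,0.155,0.155,0.155,0.155,0.155,0.155,0.155,0.155,0.155]'

```text
clock: 49.12
tcp_pos: [0.5445, -0.0436, 0.2357]
eef_rot: [0.706, -0.706, 0.034, -0.034]
force: [-0.3, -0.1, 0.1]
width: 0.427
```

```bash
python3 - <<'E'
from h import *
s=state(); print(s["width"]*85)
d=cam("wrist"); save(d,"w21",(200,50,500,325),2)
for x in stem(d): print(x)
save(cam("scene"),"sc21",(390,190,550,310),4)
E
```

```text
t 49.12 tcp [ 0.5445 -0.0436  0.2357] q [ 0.7064 -0.7062  0.0341 -0.0338] F [-0.25 -0.13  0.1 ] w 0.4272
36.31448218909646
(np.int32(117), [322.3, 210.6], [545.3, -42.8, 69.0], [545.1, -42.8, 69.0])
```

View pics/w21.png

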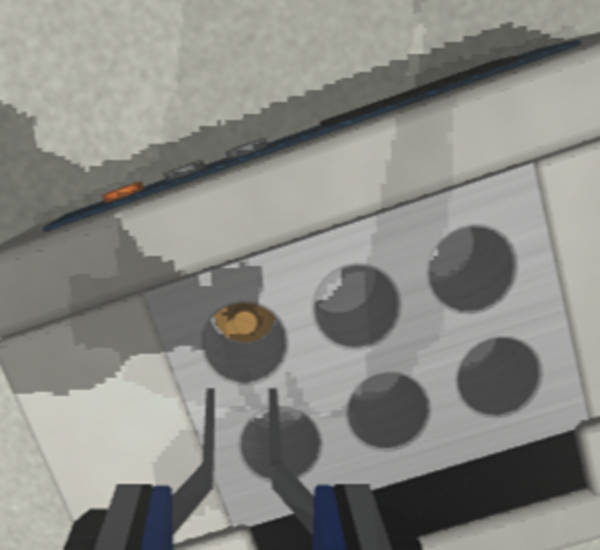

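View pics/sc21.png

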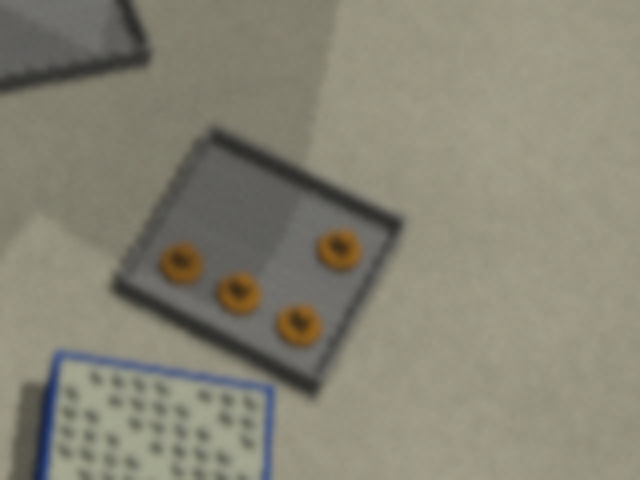

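Request:
carry_out --dp '[[0.7,0.7,-22],[0,0,-25],[0,0,-18],[0,0,-15],[0,0,-11],[0,0,-6],[0,0,-2],[0,0,0],[0,0,0],[0,0,0],[0,0,0],[0,0,0]]' --rot '[[0,0,0],[0,0,0],[0,0,0],[0,0,0],[0,0,0],[0,0,0],[0,0,0],[0,0,0],[0,0,0],[0,0,0],[0,0,0],[0,0,0]]' --jaw '[0.155,0.155,0.155,0.155,0.155,0.155,0.155,0.155,0.2,0.24,0.28,0.32]'

```text
clock: 50.72
tcp_pos: [0.5457, -0.0425, 0.1372]
eef_rot: [-0.706, 0.706, -0.033, 0.034]
force: [-0.4, -0.2, 2.8]
width: 0.392
```

Request:
carry_out --dp '[[0,0,0],[0,0,3],[0,0,8],[0,0,12],[0,0,17],[0,0,20],[0,0,20],[0,0,20],[0,0,10],[0,0,0]]' --rot '[[0,0,0],[0,0,0],[0,0,0],[0,0,0],[0,0,0],[0,0,0],[0,0,0],[0,0,0],[0,0,0],[0,0,0]]' --jaw '[0.35,0.35,0.35,0.35,0.35,0.35,0.35,0.35,0.35,0.35]'

```text
clock: 51.98
tcp_pos: [0.5458, -0.0424, 0.2476]
eef_rot: [-0.706, 0.706, -0.033, 0.034]
force: [-0.7, 0.6, -1.4]
width: 0.388
```

```bash
python3 - <<'E'
from h import *
s=state(); print(s["width"]*85)
d=cam("wrist"); save(d,"w22",(200,100,500,325),2)
E
```

```text
t 51.98 tcp [ 0.5458 -0.0424  0.2476] q [-0.7062  0.7064 -0.033   0.0339] F [-0.67  0.56 -1.4 ] w 0.3877
32.95718207999489
```

View pics/w22.png

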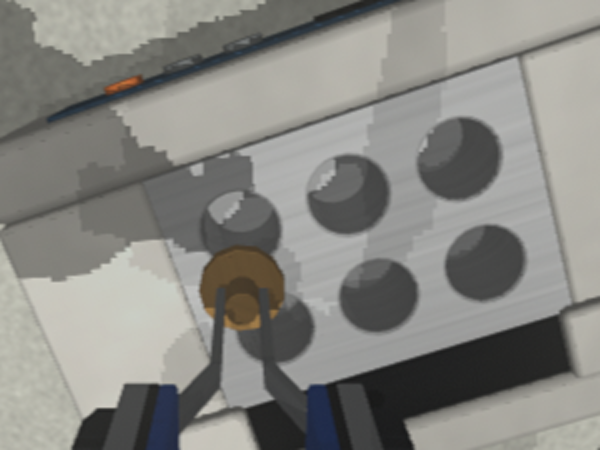

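Request:
carry_out --dp '[[-4,12,0],[-10,26,0],[-15,42,0],[-17,48,0],[-17,48,0],[-16,48,0],[-16,45,0],[-13,40,0],[-9,23,0],[-5,13,0],[-2,6,0],[0,0,0]]' --rot '[[0,0,0],[0,0,0],[0,0,0],[0,0,0],[0,0,0],[0,0,0],[0,0,0],[0,0,0],[0,0,0],[0,0,0],[0,0,0],[0,0,0]]' --jaw '[0.35,0.35,0.35,0.35,0.35,0.35,0.35,0.35,0.35,0.35,0.35,0.35]'

```text
clock: 53.52
tcp_pos: [0.4214, 0.3084, 0.2467]
eef_rot: [-0.706, 0.706, -0.034, 0.033]
force: [-0.1, 0.2, -1.2]
width: 0.391
```

```bash
python3 - <<'E'
from h import *
s=state(); print(s["width"]*85)
d=cam("wrist"); save(d,"w23",(100,0,500,325),2)
for z in (0.024,): print(stem(d,z))
E
```

```text
t 53.52 tcp [0.4214 0.3084 0.2467] q [-0.7062  0.7064 -0.0336  0.0334] F [-0.1   0.24 -1.19] w 0.3912
33.25569527734727
[(np.int32(85), [370.4, 198.6], [429.6, 353.6, 23.9], [429.5, 353.7, 24.0]), (np.int32(74), [286.1, 251.1], [474.3, 268.9, 23.9], [474.2, 268.9, 24.0]), (np.int32(77), [363.4, 258.5], [489.0, 343.4, 23.9], [489.0, 343.6, 24.0])]
```

View pics/w23.png

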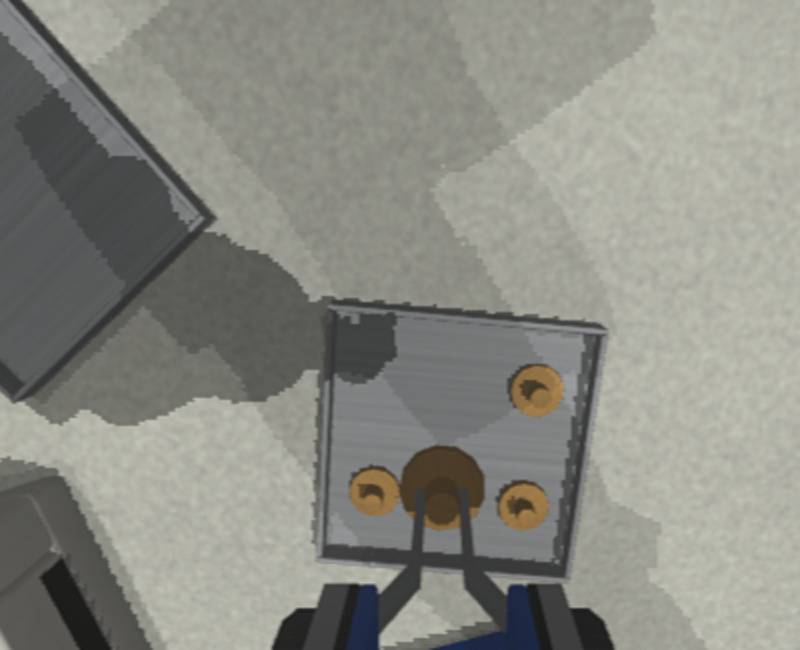

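Tray stands as expected, target spot free. Descend.

Request:
carry_out --dp '[[0,0,-20],[0,0,-35],[0,0,-35],[0,0,-25],[0,0,-18],[0,0,-10],[0,0,-6],[0,0,-2.5],[0,0,-1],[0,0,-1],[0,0,0],[0,0,0]]' --rot '[[0,0,0],[0,0,0],[0,0,0],[0,0,0],[0,0,0],[0,0,0],[0,0,0],[0,0,0],[0,0,0],[0,0,0],[0,0,0],[0,0,0]]' --jaw '[0.35,0.35,0.35,0.35,0.35,0.35,0.35,0.35,0.35,0.35,0.35,0.35]'

```text
clock: 55.08
tcp_pos: [0.4215, 0.3087, 0.0935]
eef_rot: [0.706, -0.706, 0.033, -0.034]
force: [-0.6, 0.1, -0.7]
width: 0.385
```

Request:
carry_out --dp '[[0,0,-0.5],[0,0,0],[0,0,-0.5],[0,0,0],[0,0,0]]' --rot '[[0,0,0],[0,0,0],[0,0,0],[0,0,0],[0,0,0]]' --jaw '[0.35,0.35,0.35,0.35,0.35]'

```text
clock: 55.7
tcp_pos: [0.4214, 0.3086, 0.0924]
eef_rot: [-0.706, 0.706, -0.034, 0.033]
force: [1.1, 0.0, -0.5]
width: 0.385
```

Request:
carry_out --dp '[[0,0,-0.3],[0,0,0],[0,0,0]]' --rot '[[0,0,0],[0,0,0],[0,0,0]]' --jaw '[0.35,0.35,0.35]'

```text
clock: 56.08
tcp_pos: [0.4215, 0.3087, 0.0923]
eef_rot: [0.706, -0.706, 0.033, -0.034]
force: [-0.5, -0.7, 2.7]
width: 0.385
```

Request:
carry_out --dp '[[0,0,0],[0,0,0],[0,0,0],[0,0,0],[0,0,0],[0,0,5],[0,0,15],[0,0,25],[0,0,30],[0,0,35],[0,0,34]]' --rot '[[0,0,0],[0,0,0],[0,0,0],[0,0,0],[0,0,0],[0,0,0],[0,0,0],[0,0,0],[0,0,0],[0,0,0],[0,0,0]]' --jaw '[0.25,0.21,0.18,0.155,0.155,0.155,0.155,0.155,0.155,0.155,0.155]'

```text
clock: 57.45
tcp_pos: [0.4214, 0.3087, 0.2385]
eef_rot: [0.707, -0.706, 0.033, -0.034]
force: [0.2, 1.1, -1.1]
width: 0.423
```

Request:
carry_out --dp '[[2,-20,2],[3,-45,2],[4,-60,2],[4,-62,0],[4,-62,0],[4,-62,0],[4,-62,0],[4,-62,0],[3,-60,0],[2,-60,0],[2,-40,0],[1,-19,0]]' --rot '[[0,0,0],[0,0,0],[0,0,0],[0,0,0],[0,0,0],[0,0,0],[0,0,0],[0,0,0],[0,0,0],[0,0,0],[0,0,0],[0,0,0]]' --jaw '[0.155,0.155,0.155,0.155,0.155,0.155,0.155,0.155,0.155,0.155,0.155,0.155]'

```text
clock: 58.95
tcp_pos: [0.4573, -0.3074, 0.2416]
eef_rot: [0.706, -0.706, 0.035, -0.034]
force: [0.2, 1.1, -1.1]
width: 0.425
```

Request:
carry_out --dp '[[0,0,0],[0,0,0]]' --rot '[[0,0,0],[0,0,0]]' --jaw '[0.155,0.155]'

```text
clock: 59.2
tcp_pos: [0.4582, -0.3041, 0.2421]
eef_rot: [0.707, -0.706, 0.033, -0.033]
force: [0.3, -0.3, -0.6]
width: 0.42
```

```bash
python3 - <<'E'
from h import *
s=state(); print(s["width"]*85)
d=cam("wrist"); save(d,"w24",(200,50,500,325),2)
c=cloud(d); z=c[...,2]
m=(z>.054)&(z<.063); m[:150]=0;m[290:]=0; m[:,:280]=0;m[:,370:]=0
P=c[m][:,:2]*1000; print(len(P),cv2.minAreaRect(P.astype(np.float32)))
save(cam("scene"),"sc24",(390,190,550,310),4)
E
```

```text
t 59.2 tcp [ 0.4582 -0.3041  0.2421] q [ 0.7066 -0.7061  0.0334 -0.033 ] F [ 0.33 -0.27 -0.57] w 0.4198
35.68133107125979
552 ((458.9278869628906, -305.29302978515625), (37.838966369628906, 20.648731231689453), 84.62841033935547)
```

View pics/w24.png

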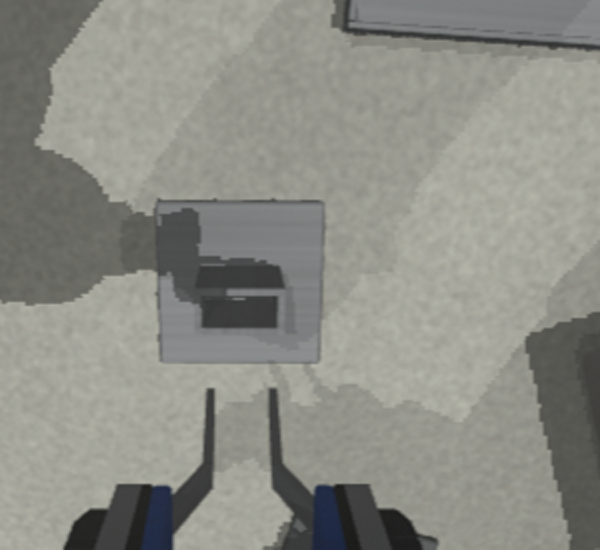

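View pics/sc24.png

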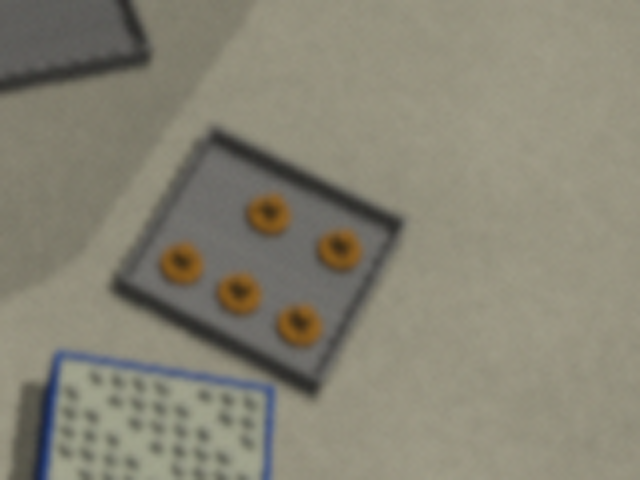

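Request:
carry_out --dp '[[0.6,-1.1,-20],[0,0,-35],[0,0,-30],[0,0,-15],[0,0,-15],[0,0,-15],[0,0,-12],[0,0,-8],[0,0,-4],[0,0,-2],[0,0,0],[0,0,0]]' --rot '[[0,0,0],[0,0,0],[0,0,0],[0,0,0],[0,0,0],[0,0,0],[0,0,0],[0,0,0],[0,0,0],[0,0,0],[0,0,0],[0,0,0]]' --jaw '[0.155,0.155,0.155,0.155,0.155,0.155,0.155,0.155,0.155,0.155,0.155,0.155]'

```text
clock: 60.8
tcp_pos: [0.4592, -0.3066, 0.0864]
eef_rot: [-0.706, 0.706, -0.033, 0.034]
force: [0.6, 0.6, -1.2]
width: 0.422
```

Request:
carry_out --dp '[[0,0,-0.6],[0,0,0],[0,0,0]]' --rot '[[0,0,0],[0,0,0],[0,0,0]]' --jaw '[0.155,0.155,0.155]'

```text
clock: 61.18
tcp_pos: [0.4591, -0.3065, 0.0856]
eef_rot: [-0.706, 0.706, -0.033, 0.034]
force: [-0.8, 0.6, -0.4]
width: 0.422
```

Request:
carry_out --dp '[[0,1,-0.5],[0,0,-0.3],[0,0,0],[0,0,0]]' --rot '[[0,0,0],[0,0,0],[0,0,0],[0,0,0]]' --jaw '[0.155,0.155,0.155,0.155]'

```text
clock: 61.68
tcp_pos: [0.459, -0.3055, 0.0847]
eef_rot: [0.706, -0.706, 0.033, -0.033]
force: [-0.8, 0.1, -0.7]
width: 0.418
```

Request:
carry_out --dp '[[0,0,-0.4],[0,0,-0.2],[0,0,0],[0,0,0]]' --rot '[[0,0,0],[0,0,0],[0,0,0],[0,0,0]]' --jaw '[0.155,0.155,0.155,0.155]'

```text
clock: 62.18
tcp_pos: [0.4592, -0.3056, 0.0843]
eef_rot: [-0.706, 0.706, -0.033, 0.034]
force: [-0.4, 1.2, 3.6]
width: 0.422
```

```bash
python3 - <<'E'
from h import *
state()
E
```

```text
t 62.17 tcp [ 0.4592 -0.3056  0.0843] q [-0.7062  0.7064 -0.0333  0.0336] F [-0.42  1.2   3.62] w 0.4222
```

Floor contact. Open slowly, then fully, and rise.

Request:
carry_out --dp '[[0,0,0.2],[0,0,0],[0,0,0],[0,0,0],[0,0,0],[0,0,0],[0,0,0]]' --rot '[[0,0,0],[0,0,0],[0,0,0],[0,0,0],[0,0,0],[0,0,0],[0,0,0]]' --jaw '[0.12,0.08,0,-0.3,-0.6,-1,-1]'

```text
clock: 63.05
tcp_pos: [0.459, -0.3055, 0.0843]
eef_rot: [-0.706, 0.706, -0.034, 0.034]
force: [-0.1, 0.3, 0.1]
width: 1.001
```

```bash
python3 - <<'E'
from h import *
state(); d=cam("wrist"); save(d,"w25",(150,150,500,460),2)
E
```

```text
t 63.05 tcp [ 0.459  -0.3055  0.0843] q [-0.7063  0.7063 -0.0335  0.0335] F [-0.1   0.33  0.13] w 1.0015
```

View pics/w25.png

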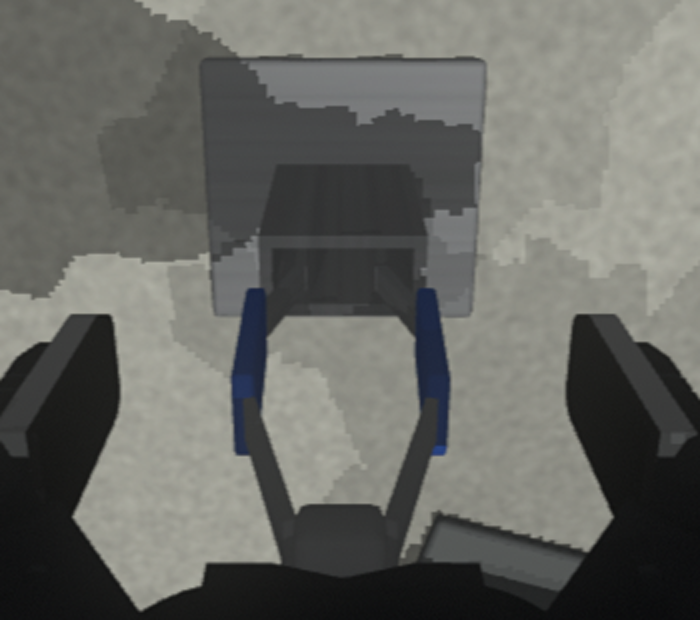

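Request:
carry_out --dp '[[0,0,10],[0,0,25],[0,0,40],[0,0,50],[0,0,45],[0,0,26],[25,10,0],[40,15,0],[35,10,0],[15,5,0],[0,0,0],[0,0,0]]' --rot '[[0,0,0],[0,0,0],[0,0,0],[0,0,0],[0,0,0],[0,0,0],[0,0,0],[0,0,0],[0,0,0],[0,0,0],[0,0,0],[0,0,0]]' --jaw '[-1,-1,-1,-1,-1,-1,-1,-1,-1,-1,-1,-1]'

```text
clock: 64.6
tcp_pos: [0.5734, -0.2656, 0.2807]
eef_rot: [-0.706, 0.706, -0.034, 0.034]
force: [-0.2, 0.7, -0.0]
width: 0.996
```

```bash
python3 - <<'E'
from h import *
state(); d=cam("wrist"); save(d,"w26"); c=cloud(d)
z=c[...,2]
for a,b in [(.152,.172),(.06,.08),(.005,.015)]:
    m=(z>a)&(z<b)&(abs(c[...,0]-.63)<.07)&(abs(c[...,1]+.26)<.07); m[300:]=0
    P=c[m]*1000; print(a,len(P),np.median(P,0).round(1) if len(P) else "",cv2.minAreaRect(P[:,:2].astype(np.float32)) if len(P)>5 else "")
    if len(P)>5 and a>.1: print(cv2.minEnclosingCircle(P[:,:2].astype(np.float32)))
E
```

```text
t 64.6 tcp [ 0.5734 -0.2656  0.2807] q [-0.7062  0.7064 -0.0336  0.0335] F [-0.22  0.7  -0.01] w 0.9963
0.152 317 [ 626.4 -263.   155.5] ((626.2992553710938, -263.13714599609375), (18.666885375976562, 11.010562896728516), 86.2363052368164)
((629.9942626953125, -263.3802185058594), 9.505940437316895)
0.06 2106 [ 622.7 -263.1   69.8] ((630.6473999023438, -263.1109619140625), (50.164005279541016, 50.675048828125), 66.91275787353516)
0.005 1760 [ 608.9 -271.7    6. ] ((630.1546630859375, -262.9031982421875), (79.40967559814453, 79.13370513916016), 67.19586181640625)
```

View pics/w26.png

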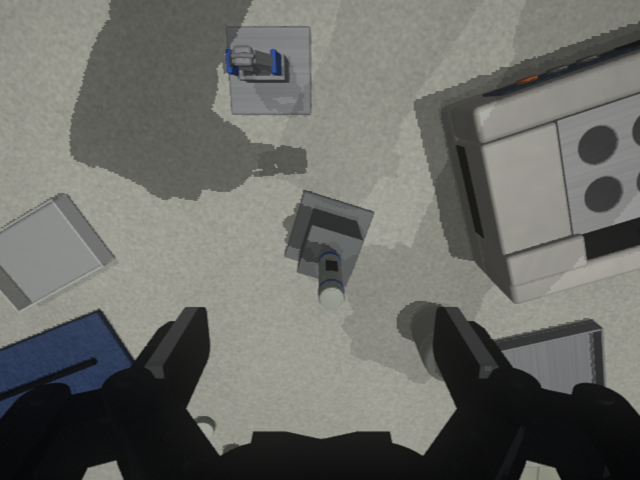

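Request:
carry_out --dp '[[28,1.2,0],[28.8,1.1,0],[0,0,-20],[0,0,-35],[0,0,-35],[0,0,-30],[0,0,-25],[0,0,-15],[0,0,-6],[0,0,0],[0,0,0]]' --rot '[[0,0,0],[0,0,0],[0,0,0],[0,0,0],[0,0,0],[0,0,0],[0,0,0],[0,0,0],[0,0,0],[0,0,0],[0,0,0]]' --jaw '[-1,-1,-0.6,-0.2,0,0,0,0,0,0,0]'

```text
clock: 66.03
tcp_pos: [0.6314, -0.2635, 0.1154]
eef_rot: [-0.706, 0.707, -0.033, 0.034]
force: [0.5, 0.3, 0.0]
width: 0.502
```

```bash
python3 - <<'E'
from h import *
state(); d=cam("wrist"); save(d,"w27")
E
```

```text
t 66.03 tcp [ 0.6314 -0.2635  0.1154] q [-0.7061  0.7066 -0.033   0.034 ] F [0.52 0.25 0.01] w 0.5023
```

View pics/w27.png

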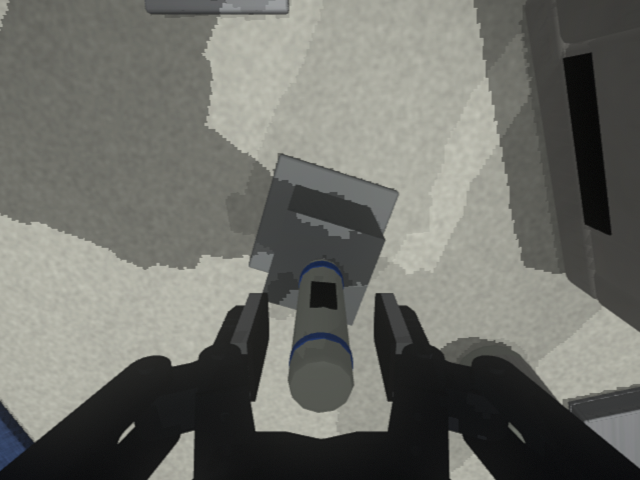

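Request:
carry_out --dp '[[0,0,0],[0,0,0],[0,0,0],[0,0,0],[0,0,0],[0,0,0],[0,0,3],[0,0,10],[0,0,20],[0,0,25],[0,0,25],[0,0,0]]' --rot '[[0,0,0],[0,0,0],[0,0,0],[0,0,0],[0,0,0],[0,0,0],[0,0,0],[0,0,0],[0,0,0],[0,0,0],[0,0,0],[0,0,0]]' --jaw '[0.3,0.5,0.6,0.7,0.8,0.8,0.8,0.8,0.8,0.8,0.8,0.8]' --squeeze 40

```text
clock: 67.58
tcp_pos: [0.6319, -0.2637, 0.1998]
eef_rot: [-0.706, 0.707, -0.032, 0.035]
force: [0.6, 0.1, -1.4]
width: 0.22
```

```bash
python3 - <<'E'
from h import *
state(); d=cam("wrist"); save(d,"w28"); d=cam("side"); save(d,"s28",(300,180,460,400),3)
E
```

```text
t 67.58 tcp [ 0.6319 -0.2637  0.1998] q [-0.7057  0.7069 -0.0322  0.0347] F [ 0.62  0.14 -1.44] w 0.22
```

View pics/w28.png

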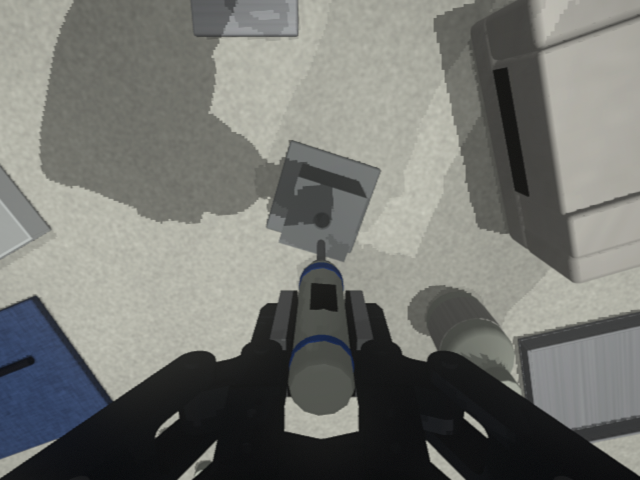

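View pics/s28.png

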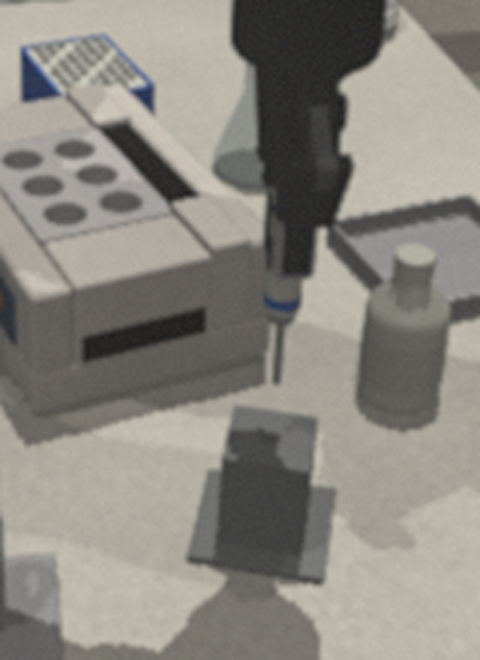

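Request:
carry_out --dp '[[0,0,20],[0,10,25],[2,25,16],[2,35,0],[2,40,0],[2,40,0],[2,40,0],[2,35,0],[2,25,0],[2,12,0],[2,5,0],[0,0,0]]' --rot '[[0,0,0],[0,0,0],[0,0,0],[0,0,0],[0,0,0],[0,0,0],[0,0,0],[0,0,0],[0,0,0],[0,0,0],[0,0,0],[0,0,0]]' --jaw '[0.8,0.8,0.8,0.8,0.8,0.8,0.8,0.8,0.8,0.8,0.8,0.8]'

```text
clock: 69.18
tcp_pos: [0.6489, 0.0036, 0.258]
eef_rot: [-0.706, 0.706, -0.034, 0.033]
force: [-0.6, 0.1, -0.1]
width: 0.226
```

Request:
carry_out --dp '[[0,0,0],[0,0,0]]' --rot '[[0,0,0],[0,0,0]]' --jaw '[0.8,0.8]'

```text
clock: 69.42
tcp_pos: [0.6488, 0.0031, 0.2583]
eef_rot: [-0.706, 0.706, -0.034, 0.034]
force: [0.3, 0.2, -0.5]
width: 0.223
```

```bash
python3 - <<'E'
from h import *
state(); d=cam("wrist"); save(d,"w29"); 
im=np.clip(d["pixels"][100:280,220:460].astype(float)*3,0,255).astype(np.uint8)[...,::-1]
cv2.imwrite("pics/w29s.png",cv2.resize(im,None,fx=3,fy=3,interpolation=cv2.INTER_CUBIC))
E
```

```text
t 69.42 tcp [0.6488 0.0031 0.2583] q [-0.7063  0.7063 -0.0339  0.0338] F [ 0.28  0.22 -0.49] w 0.2235
```

View pics/w29s.png

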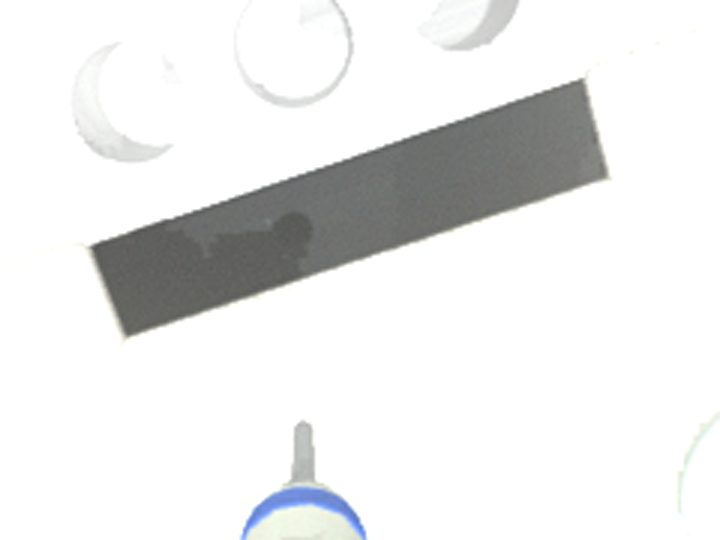

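View pics/w29.png

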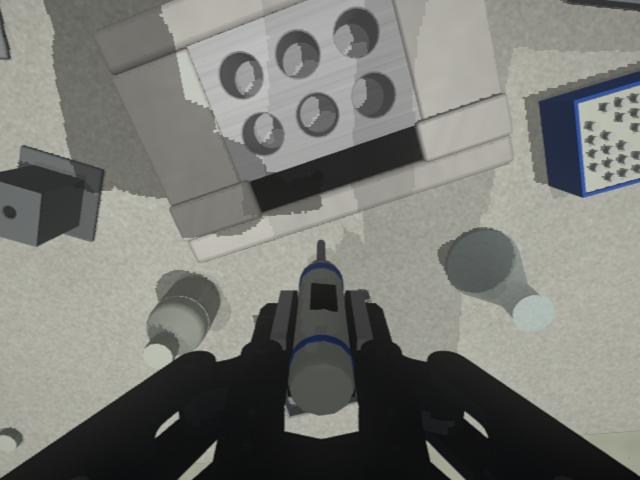

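```bash
python3 - <<'E'
from h import *
state(); d=cam("wrist"); c=cloud(d)
f=lambda x,y:(220+x/3,100+y/3)
H=plane(d,*f(292,230),.1)*1000; print("hole",H)
q=[plane(d,*f(*p),.1)[:2]*1000 for p in [(93,245),(125,336),(585,80),(608,178)]]
for x in q: print(x)
mid0=(q[0]+q[1])/2; mid1=(q[2]+q[3])/2; print("mid",(mid0+mid1)/2, np.degrees(np.arctan2(*(mid1-mid0)[::-1])), np.linalg.norm(mid1-mid0))
for z in (.166,.168,.170): print("tip",plane(d,*f(303,421),z)*1000)
e=(mid1-mid0)/np.linalg.norm(mid1-mid0); r_=H[:2]-(mid0+mid1)/2; print("hole along",r_@e,"across",r_@[e[1],-e[0]], e)
u,v=f(292,230); print(c[int(v)-4:int(v)+5,int(u)-4:int(u)+6,2].round(3))
E
```

```text
t 69.47 tcp [0.6488 0.0032 0.2583] q [-0.7063  0.7063 -0.0338  0.0338] F [ 0.6  -0.38 -0.85] w 0.2214
hole [620.72502626   2.92100687 100.        ]
[619.7473313  -47.37816696]
[644.00390871 -42.71261842]
[591.24264406  76.87729177]
[615.27607772  82.06698111]
mid [617.56749045  17.21337187] 102.94281195477633 127.76347422862281
tip [648.71441268   3.04028134 166.        ]
tip [648.02411587   3.10647759 168.        ]
tip [647.33381907   3.17267383 170.        ]
hole along -14.63647454765388 across -0.12386531753052647 [-0.2239784   0.97459411]
[[0.1   0.098 0.061 0.057 0.056 0.054 0.053 0.057 0.058 0.099]
 [0.1   0.07  0.065 0.063 0.06  0.058 0.06  0.059 0.064 0.067]
 [0.083 0.073 0.069 0.066 0.065 0.064 0.064 0.066 0.07  0.073]
 [0.085 0.078 0.076 0.072 0.071 0.068 0.068 0.071 0.072 0.078]
 [0.09  0.083 0.08  0.076 0.074 0.075 0.074 0.076 0.078 0.082]
 [0.092 0.086 0.083 0.081 0.078 0.079 0.08  0.079 0.082 0.088]
 [0.096 0.091 0.087 0.084 0.083 0.083 0.084 0.085 0.087 0.091]
 [0.099 0.096 0.092 0.09  0.089 0.088 0.088 0.089 0.092 0.096]
 [0.101 0.098 0.094 0.094 0.093 0.092 0.093 0.094 0.096 0.1  ]]
```

Request:
carry_out --dp '[[-10,-3,-10],[-10,-3,-15],[-5.3,-2,-20],[0,0,-10],[0,0,-5],[0,0,0],[0,0,0]]' --rot '[[0,0,0],[0,0,0],[0,0,0],[0,0,0],[0,0,0],[0,0,0],[0,0,0]]' --jaw '[0.8,0.8,0.8,0.8,0.8,0.8,0.8]'

```text
clock: 70.4
tcp_pos: [0.624, -0.0041, 0.1989]
eef_rot: [-0.706, 0.706, -0.033, 0.034]
force: [1.0, 0.2, -0.6]
width: 0.227
```

```bash
python3 - <<'E'
from h import *
state(); d=cam("wrist"); save(d,"w30",(230,140,410,300),4)
fs=[]
E
```

```text
t 70.4 tcp [ 0.624  -0.0041  0.1989] q [-0.7063  0.7063 -0.0331  0.0338] F [ 1.02  0.18 -0.62] w 0.227
```

View pics/w30.png

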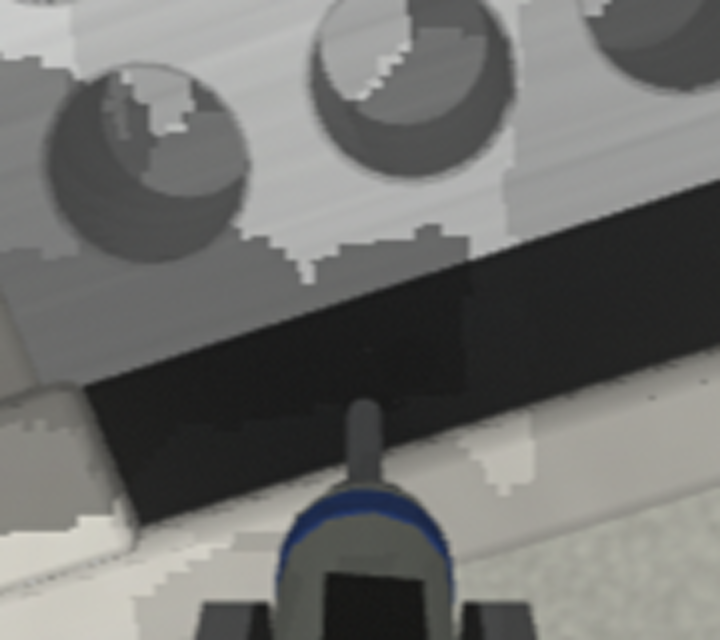

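Request:
carry_out --dp '[[-0.5,-1,-3],[0,0,-3],[0,0,-2],[0,0,-0.5],[0,0,-0.5],[0,0,-0.5],[0,0,0]]' --rot '[[0,0,0],[0,0,0],[0,0,0],[0,0,0],[0,0,0],[0,0,0],[0,0,0]]' --jaw '[0.8,0.8,0.8,0.8,0.8,0.8,0.8]'

```text
clock: 71.32
tcp_pos: [0.6231, -0.0051, 0.189]
eef_rot: [-0.706, 0.706, -0.033, 0.034]
force: [-1.0, -0.1, 0.7]
width: 0.227
```

Request:
carry_out --dp '[[0,0,-0.5],[0,0,-0.5],[0,0,0]]' --rot '[[0,0,0],[0,0,0],[0,0,0]]' --jaw '[0.8,0.8,0.8]'

```text
clock: 71.7
tcp_pos: [0.6231, -0.0051, 0.1878]
eef_rot: [0.706, -0.706, 0.033, -0.034]
force: [-0.6, 0.1, 1.4]
width: 0.221
```

Request:
carry_out --dp '[[-0.22,0.97,0],[-0.22,0.97,0],[0,0,0]]' --rot '[[0,0,0],[0,0,0],[0,0,0]]' --jaw '[0.8,0.8,0.8]'

```text
clock: 72.08
tcp_pos: [0.6227, -0.0031, 0.1879]
eef_rot: [0.706, -0.706, 0.033, -0.034]
force: [-0.4, -0.2, 2.1]
width: 0.224
```

Request:
carry_out --dp '[[-0.22,0.97,0],[-0.22,0.97,0],[0,0,0]]' --rot '[[0,0,0],[0,0,0],[0,0,0]]' --jaw '[0.8,0.8,0.8]'

```text
clock: 72.45
tcp_pos: [0.6221, -0.001, 0.1878]
eef_rot: [0.706, -0.706, 0.033, -0.033]
force: [0.6, 0.6, 1.3]
width: 0.222
```

Request:
carry_out --dp '[[-0.22,0.97,0],[-0.22,0.97,0],[0,0,0]]' --rot '[[0,0,0],[0,0,0],[0,0,0]]' --jaw '[0.8,0.8,0.8]'

```text
clock: 72.82
tcp_pos: [0.6214, 0.0011, 0.1875]
eef_rot: [0.707, -0.706, 0.034, -0.033]
force: [-0.2, 0.7, -1.2]
width: 0.221
```

Request:
carry_out --dp '[[-0.22,0.97,0],[-0.22,0.97,0],[0,0,0]]' --rot '[[0,0,0],[0,0,0],[0,0,0]]' --jaw '[0.8,0.8,0.8]'

```text
clock: 73.2
tcp_pos: [0.6212, 0.0026, 0.1877]
eef_rot: [-0.706, 0.706, -0.034, 0.033]
force: [-0.0, 0.4, -0.9]
width: 0.223
```

```bash
python3 - <<'E'
from h import *
for i in range(4):
    state(); d=cam("wrist")
save(d,"w31",(230,140,410,300),4)
E
```

```text
t 73.2 tcp [0.6212 0.0026 0.1877] q [-0.7063  0.7063 -0.0335  0.0334] F [-0.01  0.43 -0.91] w 0.2226
t 73.25 tcp [0.6213 0.0026 0.1878] q [-0.7063  0.7064 -0.0335  0.0335] F [ 1.12  0.14 -0.79] w 0.2261
t 73.3 tcp [0.6213 0.0026 0.1878] q [-0.7063  0.7063 -0.0335  0.0335] F [-0.14 -0.01 -0.42] w 0.2201
t 73.35 tcp [0.6213 0.0026 0.1878] q [-0.7063  0.7063 -0.0335  0.0335] F [-0.25  0.15 -0.76] w 0.2244
```

View pics/w31.png

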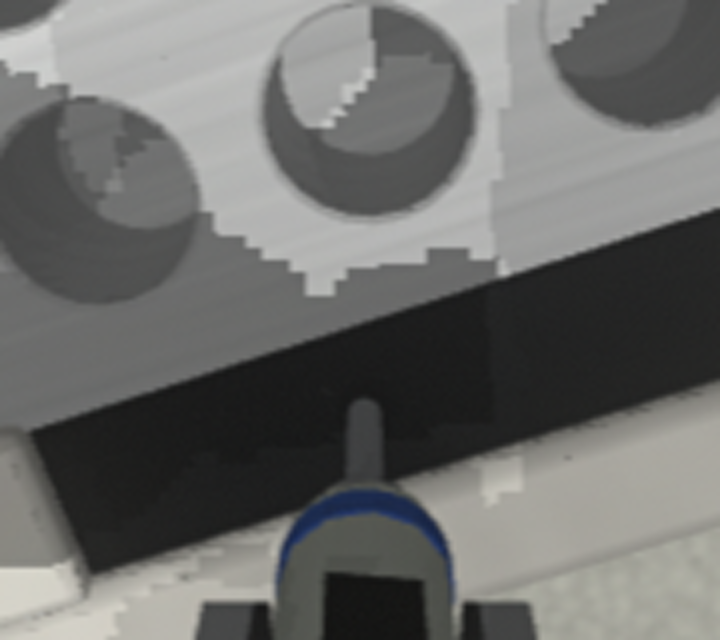

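Request:
carry_out --dp '[[0.3,0.2,-1],[0,0,-2],[0,0,-2],[0,0,-2],[0,0,0]]' --rot '[[0,0,0],[0,0,0],[0,0,0],[0,0,0],[0,0,0]]' --jaw '[0.8,0.8,0.8,0.8,0.8]'

```text
clock: 74.03
tcp_pos: [0.6214, 0.0028, 0.1805]
eef_rot: [-0.706, 0.706, -0.034, 0.033]
force: [-0.3, 0.5, -0.7]
width: 0.225
```

Request:
carry_out --dp '[[0,0,-3],[0,0,-4],[0,0,-5],[0,0,-5],[0,0,-5],[0,0,-3],[0,0,0]]' --rot '[[0,0,0],[0,0,0],[0,0,0],[0,0,0],[0,0,0],[0,0,0],[0,0,0]]' --jaw '[0.8,0.8,0.8,0.8,0.8,0.8,0.8]'

```text
clock: 74.9
tcp_pos: [0.6214, 0.0028, 0.1555]
eef_rot: [0.706, -0.706, 0.034, -0.033]
force: [0.8, -0.3, -0.2]
width: 0.216
```

Request:
carry_out --dp '[[0,0,-3],[0,0,-3],[0,0,-2],[0,0,-1],[0,0,0],[0,0,0]]' --rot '[[0,0,0],[0,0,0],[0,0,0],[0,0,0],[0,0,0],[0,0,0]]' --jaw '[0.8,0.8,0.8,0.8,0.8,0.8]'

```text
clock: 75.65
tcp_pos: [0.6216, 0.0028, 0.1469]
eef_rot: [-0.706, 0.706, -0.033, 0.034]
force: [-0.3, -0.6, -0.6]
width: 0.223
```

```bash
python3 - <<'E'
from h import *
for i in range(2):
    state(); d=cam("side")
save(d,"s32",(300,160,460,300),4)
E
```

```text
t 75.65 tcp [0.6216 0.0028 0.1469] q [-0.7063  0.7063 -0.0334  0.0335] F [-0.31 -0.63 -0.58] w 0.2228
t 75.7 tcp [0.6217 0.0028 0.1469] q [ 0.7063 -0.7063  0.0334 -0.0336] F [ 0.53 -0.58 -0.29] w 0.2276
```

View pics/s32.png

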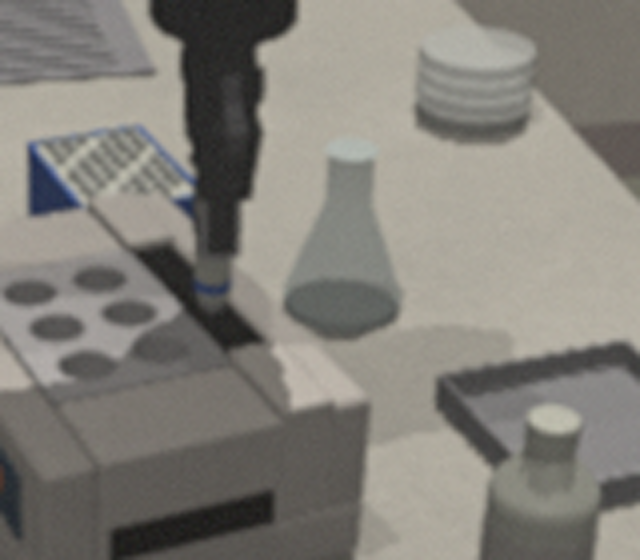

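Nearly home; feel for the collar in small steps.

Request:
carry_out --dp '[[0,0,-0.6],[0,0,-0.5],[0,0,0],[0,0,0]]' --rot '[[0,0,0],[0,0,0],[0,0,0],[0,0,0]]' --jaw '[0.8,0.8,0.8,0.8]'

```text
clock: 76.25
tcp_pos: [0.6216, 0.0028, 0.1457]
eef_rot: [-0.706, 0.706, -0.033, 0.034]
force: [-0.5, -0.3, -0.6]
width: 0.224
```

Request:
carry_out --dp '[[0,0,-0.5],[0,0,0],[0,0,0]]' --rot '[[0,0,0],[0,0,0],[0,0,0]]' --jaw '[0.8,0.8,0.8]'

```text
clock: 76.62
tcp_pos: [0.6215, 0.0028, 0.1452]
eef_rot: [0.706, -0.706, 0.034, -0.033]
force: [-0.3, 0.3, -0.3]
width: 0.221
```

Request:
carry_out --dp '[[0,0,-0.5],[0,0,0],[0,0,0]]' --rot '[[0,0,0],[0,0,0],[0,0,0]]' --jaw '[0.8,0.8,0.8]'

```text
clock: 77.0
tcp_pos: [0.6216, 0.0028, 0.1447]
eef_rot: [-0.706, 0.706, -0.034, 0.033]
force: [0.8, 0.0, -0.1]
width: 0.223
```

Request:
carry_out --dp '[[0,0,-0.5],[0,0,0],[0,0,0]]' --rot '[[0,0,0],[0,0,0],[0,0,0]]' --jaw '[0.8,0.8,0.8]'

```text
clock: 77.38
tcp_pos: [0.6217, 0.0028, 0.1446]
eef_rot: [-0.706, 0.706, -0.033, 0.034]
force: [-2.5, -0.3, 5.1]
width: 0.224
```

Request:
carry_out --dp '[[0,0,-0.5],[0,0,0],[0,0,0]]' --rot '[[0,0,0],[0,0,0],[0,0,0]]' --jaw '[0.8,0.8,0.8]'

```text
clock: 77.75
tcp_pos: [0.6218, 0.0028, 0.1445]
eef_rot: [-0.706, 0.706, -0.033, 0.034]
force: [-2.5, 0.0, 9.1]
width: 0.225
```

Request:
carry_out --dp '[[0,0,0.5],[0,0,0.2],[0,0,0],[0,0,0],[0,0,0],[0,0,0],[0,0,0],[0,0,0]]' --rot '[[0,0,0],[0,0,0],[0,0,0],[0,0,0],[0,0,0],[0,0,0],[0,0,0],[0,0,0]]' --jaw '[0.8,0.6,0.5,0.4,0.2,0,-0.2,-0.2]'

```text
clock: 78.75
tcp_pos: [0.6216, 0.0028, 0.1444]
eef_rot: [-0.706, 0.706, -0.033, 0.034]
force: [-0.5, -0.4, 0.2]
width: 0.598
```

Request:
carry_out --dp '[[0,0,10],[0,0,25],[0,0,35],[0,0,40],[0,0,25],[-25,-20,0],[-40,-20,0],[-40,-20,0],[-20,0,0],[0,0,0],[0,0,0]]' --rot '[[0,0,0],[0,0,0],[0,0,0],[0,0,0],[0,0,0],[0,0,0],[0,0,0],[0,0,0],[0,0,0],[0,0,0],[0,0,0]]' --jaw '[-0.2,-0.2,-0.2,-0.2,-0.2,-0.2,-0.2,-0.2,-0.2,-0.2,-0.2]'

```text
clock: 80.12
tcp_pos: [0.4975, -0.0572, 0.28]
eef_rot: [-0.706, 0.706, -0.033, 0.034]
force: [0.2, -0.3, 0.7]
width: 0.601
```

```bash
python3 - <<'E'
from h import *
state(); d=cam("wrist"); save(d,"w33"); c=cloud(d)
m=(c[...,2]>.17)&(abs(c[...,0]-.62)<.03)&(abs(c[...,1]-.003)<.03); P=c[m]*1000; print(len(P),np.percentile(P[:,2],[50,95]) if len(P) else "", P.mean(0) if len(P) else "")
d=cam("scene"); save(d,"sc33"); d=cam("side"); save(d,"s33")
E
```

```text
t 80.12 tcp [ 0.4975 -0.0572  0.28  ] q [-0.7062  0.7064 -0.0329  0.0339] F [ 0.18 -0.33  0.7 ] w 0.6008
0
```

View pics/w33.png

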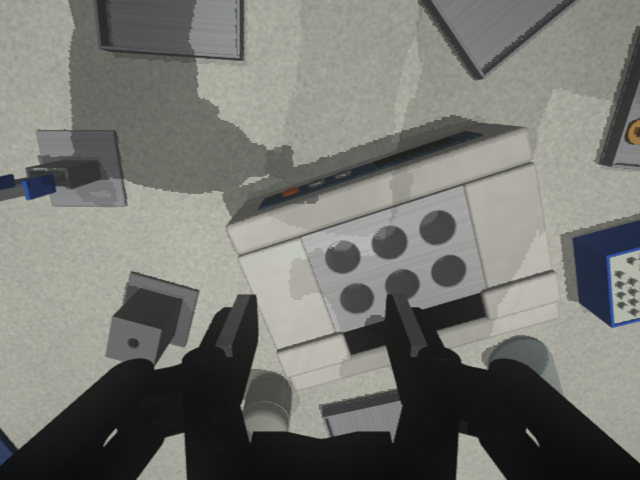

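View pics/sc33.png

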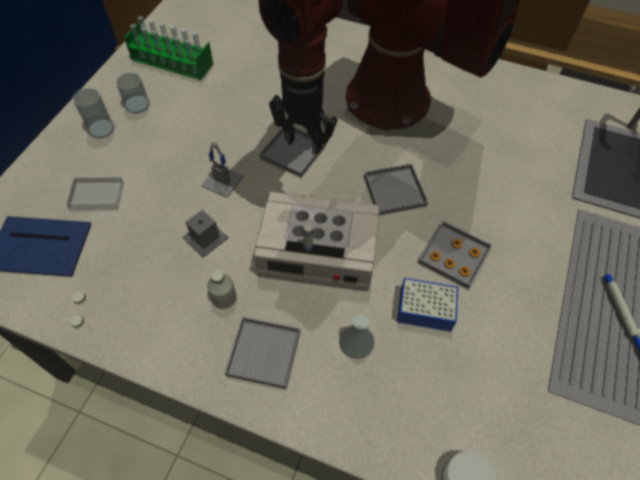

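View pics/s33.png

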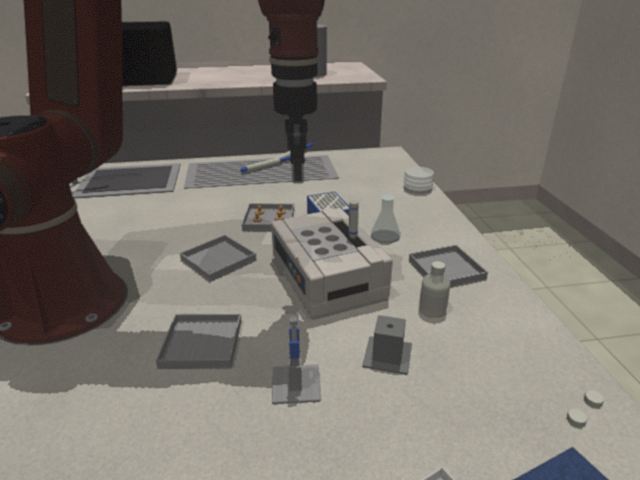

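```bash
python3 - <<'E'
from h import *
for n,w in (("side",(340,195,370,245)),("scene",(295,220,325,255))):
    d=cam(n); c=cloud(d); x0,y0,x1,y1=w; P=c[y0:y1,x0:x1].reshape(-1,3)*1000
    P=P[(abs(P[:,0]-620)<25)&(abs(P[:,1]-3)<25)&(P[:,2]>112)]; print(n,len(P),np.percentile(P[:,2],[50,95,99]).round(1),P.mean(0).round(1), P[P[:,2]>160].mean(0).round(1),P[P[:,2]<140].mean(0).round(1))
d=cam("side"); save(d,"s34",(310,190,410,270),7); save(d,"s34t",(260,300,330,410),5)
E
```

```text
side 330 [154.4 188.3 189.3] [620.8  -2.7 154.1] [620.9  -2.1 176.7] [620.6  -3.5 126.2]
scene 232 [161.9 187.6 189. ] [626.1   5.3 158.8] [624.7   4.6 179. ] [627.9   6.3 126.7]
```

View pics/s34.png

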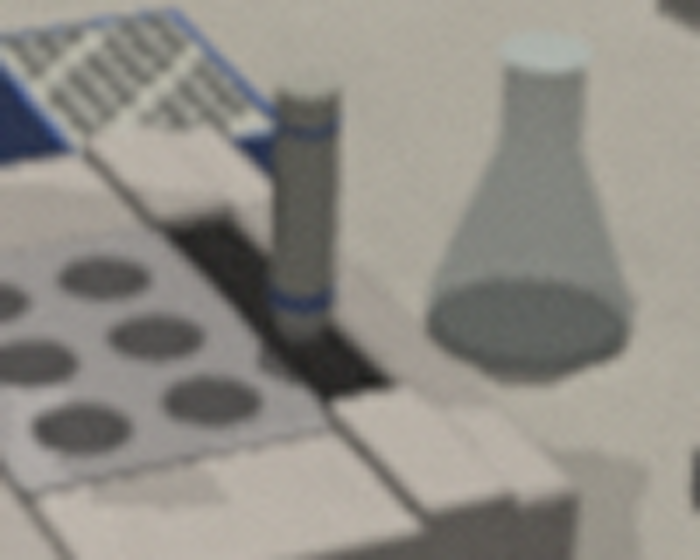

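View pics/s34t.png

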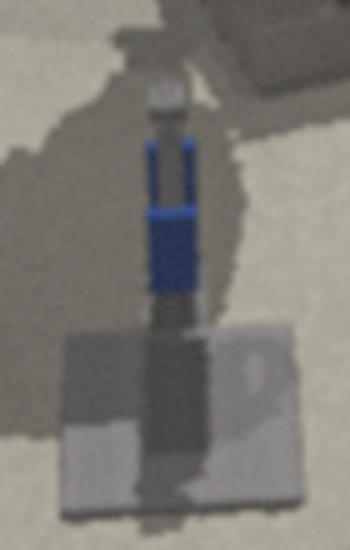

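```bash
python3 - <<'E'
from h import *
state(); print(r.sign_off())
E
```

```text
t 80.42 tcp [ 0.4969 -0.0571  0.2792] q [ 0.7064 -0.7063  0.0335 -0.0333] F [-0.18 -0.37  0.22] w 0.5965
the job is handed in; nothing more can be done
None
```

The job is done and handed in at 80.4 s.

- **Spacers:** Five wells held spacers and one was empty. With the tongs I set all five upright in the leftmost tray, lowering each until I felt floor contact before opening. The tray was knocked about 12 mm aside before the fourth placing, so I measured it again and shifted the remaining spots.
- **Tongs:** They stand in their stand again, set down on its floor contact and upright in the last side view.
- **Thermometer:** Sliding the sprung tip at about 2 N net along the strip, the force fell to its free-air level at the hole I had measured. The stem then went in freely until the collar stopped hard at about z = 0.099 m, then pressed with about 10 N. It stands upright on its own.

**Last checks:** All six wells are empty, and the bystanders look undisturbed in the camera views. The thermometer's top read 187–189 mm against an expected 186 mm, which is within camera error. The force reading has about ±1 N of noise and roughly −1 N of offset. No check failed or clearly disagreed.

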